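Nest and close painted canisters on the nest board

ROBOT

A 7-joint arm with a two-finger parallel gripper is mounted at the origin on the work surface. World frame = base frame: x ahead of the robot, y to its left, z up, the work surface at z = 0. Lengths are in m, angles in rad, forces in N, time in s.
With the tool pointing down it reaches from about 0.35 to 0.9 m from the base axis. Payload 8.1 kg.
Tool frame: the origin (TCP) lies on the centre line of the jaws, within the pads' length; the fingertips stand arm.tips_ahead ahead of it and the grasp point (between the pads) lies 8 mm behind it (arm.tips_ahead is the distance from the TCP to the fingertips, in m); z points along the fingers, y is the direction in which the jaws open and shut (so a half turn about z gives the same grasp; the last joint's range is limited). The gripper opens to 92 mm and grips with 3 to 60 N. Pads are 19 mm wide; open, the fingers measure 130 mm over their backs; the gripper's body (75 mm by 190 mm) begins 47 mm behind the grasp point.
Start: joints at [-1.344, 0.434, 0.025, 1.573, -0.012, 1.134, -0.075], TCP at [0.202, 0.591, 0.238] pointing down, gripper open.
Joint ranges: [-2.62, 2.62], [-0.44, 2.09], [-1.27, 1.32], [0.08, 2.57], [-1.32, 4.46], [0.12, 2], [-2.74, 2.74]. Speed limits (rad/s): [2.22, 2.22, 3.01, 3.01, 3.14, 3.14, 3.14].

INTERFACE

Orientations are given as a rotation vector (axis times angle).
In Python, from cell import arm gives the robot as it stands. The module is installed in compiled form; this text tells all that it offers.
- The arm moves only by the tool jog_arm, never from a script. Its argument "moves" is a list of rows, each an object with "twist": the turn, a rotation vector about the tool's x, y, z in units of 10 degrees (1.0 is 10 degrees), a list of three; "xyz": the shift along the tool's x, y, z in units of 60 mm (1.0 is 60 mm), a list of three; "grip": the closure, from -1 (fully open) to 1 (shut). A call has 1 to 5 rows; each row is the pose to reach, as a shift and turn from the pose commanded when the call began, along the tool's axes at that moment; what a row does not reach only later rows make up. A row lasts 1/8 s, in which the tool goes at most 62.5 mm and 10.7 degrees, less where a joint would pass 70% of its speed; a pose out of reach is approached as far as the arm can. A call with a gripper value outside its range is refused whole. The fingers move at their own pace and stop on an object; "force" is the grip in N (left out, the last holds). Time passes only in rows, so rows that repeat a pose let the fingers close. It gives the time, the measured TCP pose, the force and the opening at its end, in the units of the state.
- arm.observe(): the state, without advancing time (a new reading comes with each control period).
- arm.get_image(name): name is "side" or "top" or "wrist"; returns the picture (480x640x3 uint8, blue, green, red); there is no depth.
- arm.camera_params(name): a dict with "mtx" (3x3 intrinsics, pixels), "k1" (the pictures are not rectified: a ray, as slopes to the right and down, at radius r is drawn at 1 + k1 r^2 times it, then the intrinsics apply), "T" (4x4, takes a point from camera to world coordinates); the wrist camera has in their place "T_tool_cam" (4x4, takes a point from camera to tool coordinates, whose origin is the TCP and whose axes are the flange's). Camera axes: x right, y down, z forward; pixel columns grow to the right and rows downward; lengths in m; the calibration is good to about 2 mm. A picture is of the moment at which its call begins: read the wrist's pose just before it. camera_params takes no time and is no camera call.
- arm.sign_off(): hands the job in, once; it reports no verdict.
The state is a dict: "clock": time; "joints": joint angles; "dq": joint speeds; "joint_efforts": joint torques, N m; "position": TCP position; "ee_rot": TCP orientation; "force": force on the tool from outside, world axes, zero at the start; "ft_torque": the same for the moment, N m; "width": opening from 0.0 (shut) to 1.0 (fully open).
Only numpy, scipy, OpenCV 4.12 (cv2) and the standard library are available. Lean on these libraries where they do the work, as an engineer would, in place of code of your own. Each camera call takes 0.05 s, during which the arm holds its last target. There are 200 camera calls.

TASK

Put together the painted nesting canisters. For each colour whose lower shell is on the bench: seat that lower shell squarely in a pocket of the nest board, then stand the small canister of the same colour upright in it, then close it with the cap of the same colour, set on with the slots over the lugs and turned clockwise to its stop, so that it is fully home and the cream stripes line up. The parts of a colour that has no lower shell are not needed; do not disturb the cups, jars and tools.

Things in the scene. Friction and masses are not known exactly. Their poses are not given: they have to be found in the camera images.
- base_teal: Lower shell of the big teal canister, upright cup 58 mm tall, 150 g; may be absent (None). Origin: centre of underside, z up. Square foot 54 x 54, z 0-20 mm, sides along own x, y; round body 64 across, z 20-44 (grip here, not across the lugs); flat shoulder at z 44; round spigot 56 across, z 44-58. Bore 50 across, floor at z 24. Brass lugs and cream stripes on own +x and -x sides; same after half a turn.
- lug_teal (a point): Outer end of the +x bayonet lug of the teal lower shell (another on -x). Lugs stand out of the spigot: 6 mm wide, z 50.5 to 54.5 mm above the shell's underside, reaching 33.5 mm from its axis.
- inner_teal: Small teal canister, already closed (one solid piece): 42 mm across, 72 mm tall, straight-sided up to 60 mm, domed above, cream band at 40-47 mm; 90 g. Origin: centre of its underside, z up. Starts upright. Standing in its lower shell, its underside is 24 mm above that shell's underside and its upper 38 mm stand above the shell's rim.
- cap_teal: Cap (upper shell) of the big teal canister, hollow, domed, standing on its open rim: 65 mm outside, 60 inside, 60 tall, straight up to 46, hollow up to 52; 70 g. Origin: centre of its rim, z up. A cream stripe runs over it along own +x and -x; same after half a turn. Closed, its origin is 44 mm above the lower shell's origin and the stripes line up. Grip it above 15 mm.
- mouth_teal (a point): Mouth of one of two opposite L-shaped slots in the rim of the teal cap, at rim height: an 11.5 mm gap, 0.88 rad clockwise (from above) of the stripe; from it a slot at z 5-12 mm runs to just past the stripe. Lower the cap with both mouths over the lugs (play 0.08 rad, 1.5 mm), rim on the shoulder, then turn it clockwise 0.88 rad, freely, to a hard stop.
- base_red: Lower shell of the big red canister, upright cup 58 mm tall, 150 g; may be absent (None). Origin: centre of underside, z up. Square foot 54 x 54, z 0-20 mm, sides along own x, y; round body 64 across, z 20-44 (grip here, not across the lugs); flat shoulder at z 44; round spigot 56 across, z 44-58. Bore 50 across, floor at z 24. Brass lugs and cream stripes on own +x and -x sides; same after half a turn.
- lug_red (a point): Outer end of the +x bayonet lug of the red lower shell (another on -x). Lugs stand out of the spigot: 6 mm wide, z 50.5 to 54.5 mm above the shell's underside, reaching 33.5 mm from its axis.
- inner_red: Small red canister, already closed (one solid piece): 42 mm across, 72 mm tall, straight-sided up to 60 mm, domed above, cream band at 40-47 mm; 90 g. Origin: centre of its underside, z up. Starts upright. Standing in its lower shell, its underside is 24 mm above that shell's underside and its upper 38 mm stand above the shell's rim.
- cap_red: Cap (upper shell) of the big red canister, hollow, domed, standing on its open rim: 65 mm outside, 60 inside, 60 tall, straight up to 46, hollow up to 52; 70 g. Origin: centre of its rim, z up. A cream stripe runs over it along own +x and -x; same after half a turn. Closed, its origin is 44 mm above the lower shell's origin and the stripes line up. Grip it above 15 mm.
- mouth_red (a point): Mouth of one of two opposite L-shaped slots in the rim of the red cap, at rim height: an 11.5 mm gap, 0.88 rad clockwise (from above) of the stripe; from it a slot at z 5-12 mm runs to just past the stripe. Lower the cap with both mouths over the lugs (play 0.08 rad, 1.5 mm), rim on the shoulder, then turn it clockwise 0.88 rad, freely, to a hard stop.
- base_yellow: Lower shell of the big yellow canister, upright cup 58 mm tall, 150 g; may be absent (None). Origin: centre of underside, z up. Square foot 54 x 54, z 0-20 mm, sides along own x, y; round body 64 across, z 20-44 (grip here, not across the lugs); flat shoulder at z 44; round spigot 56 across, z 44-58. Bore 50 across, floor at z 24. Brass lugs and cream stripes on own +x and -x sides; same after half a turn.
- lug_yellow (a point): Outer end of the +x bayonet lug of the yellow lower shell (another on -x). Lugs stand out of the spigot: 6 mm wide, z 50.5 to 54.5 mm above the shell's underside, reaching 33.5 mm from its axis.
- inner_yellow: Small yellow canister, already closed (one solid piece): 42 mm across, 72 mm tall, straight-sided up to 60 mm, domed above, cream band at 40-47 mm; 90 g. Origin: centre of its underside, z up. Starts upright. Standing in its lower shell, its underside is 24 mm above that shell's underside and its upper 38 mm stand above the shell's rim.
- cap_yellow: Cap (upper shell) of the big yellow canister, hollow, domed, standing on its open rim: 65 mm outside, 60 inside, 60 tall, straight up to 46, hollow up to 52; 70 g. Origin: centre of its rim, z up. A cream stripe runs over it along own +x and -x; same after half a turn. Closed, its origin is 44 mm above the lower shell's origin and the stripes line up. Grip it above 15 mm.
- mouth_yellow (a point): Mouth of one of two opposite L-shaped slots in the rim of the yellow cap, at rim height: an 11.5 mm gap, 0.88 rad clockwise (from above) of the stripe; from it a slot at z 5-12 mm runs to just past the stripe. Lower the cap with both mouths over the lugs (play 0.08 rad, 1.5 mm), rim on the shoulder, then turn it clockwise 0.88 rad, freely, to a hard stop.
- pocket0 (a point): Floor centre of pocket 0 (at the -y end) of the plywood nest board fixed to the bench: 100 (own x) x 330 (own y) x 30 mm high, three square pockets 57 x 57 and 18 mm deep, 110 mm apart along its y, sides along x and y; floor 12 mm above the bench. Axes as the board's. Any pocket takes any lower shell, at any quarter turn.
- pocket1 (a point): Floor centre of pocket 1 (in the middle) of the plywood nest board fixed to the bench: 100 (own x) x 330 (own y) x 30 mm high, three square pockets 57 x 57 and 18 mm deep, 110 mm apart along its y, sides along x and y; floor 12 mm above the bench. Axes as the board's. Any pocket takes any lower shell, at any quarter turn.
- pocket2 (a point): Floor centre of pocket 2 (at the +y end) of the plywood nest board fixed to the bench: 100 (own x) x 330 (own y) x 30 mm high, three square pockets 57 x 57 and 18 mm deep, 110 mm apart along its y, sides along x and y; floor 12 mm above the bench. Axes as the board's. Any pocket takes any lower shell, at any quarter turn.
- paint_cup: White paint cup, 60 mm wide, 50 mm tall, standing among the parts. Not part of the job. Origin: its underside, in the middle.
- tape_roll: Roll of masking tape lying flat, 72 mm outside, 24 mm high, among the parts. Not part of the job. Origin: its underside, in the middle.
- airbrush: Metal airbrush lying beyond the nest board, about 160 mm long, 45 mm high. Not part of the job. Origin: its underside, in the middle.
- paint_jar_red: Red paint jar, 50 mm wide, 75 mm tall, beyond the nest board. Not part of the job. Origin: its underside, in the middle.
- paint_jar_blue: Blue paint jar, 50 mm wide, 75 mm tall, beyond the nest board. Not part of the job. Origin: its underside, in the middle.
- rinse_cup: Teal rinse cup, 68 mm wide, 70 mm tall, beyond the nest board. Not part of the job. Origin: its underside, in the middle.

How it is judged:
On the way, in this order (a step that is already met when the one before it is completed fails the run):
1. every lower shell that is there sits in a pocket of the nest board (((horizontal distance between base_teal and pocket0 below 0.005 m and z of base_teal in the frame of pocket0 below 0.004 m and angle between base_teal's own z axis and vertical below 0.06 rad) or (horizontal distance between base_teal and pocket1 below 0.005 m and z of base_teal in the frame of pocket1 below 0.004 m and angle between base_teal's own z axis and vertical below 0.06 rad) or (horizontal distance between base_teal and pocket2 below 0.005 m and z of base_teal in the frame of pocket2 below 0.004 m and angle between base_teal's own z axis and vertical below 0.06 rad)) and ((horizontal distance between base_red and pocket0 below 0.005 m and z of base_red in the frame of pocket0 below 0.004 m and angle between base_red's own z axis and vertical below 0.06 rad) or (horizontal distance between base_red and pocket1 below 0.005 m and z of base_red in the frame of pocket1 below 0.004 m and angle between base_red's own z axis and vertical below 0.06 rad) or (horizontal distance between base_red and pocket2 below 0.005 m and z of base_red in the frame of pocket2 below 0.004 m and angle between base_red's own z axis and vertical below 0.06 rad)) and ((horizontal distance between base_yellow and pocket0 below 0.005 m and z of base_yellow in the frame of pocket0 below 0.004 m and angle between base_yellow's own z axis and vertical below 0.06 rad) or (horizontal distance between base_yellow and pocket1 below 0.005 m and z of base_yellow in the frame of pocket1 below 0.004 m and angle between base_yellow's own z axis and vertical below 0.06 rad) or (horizontal distance between base_yellow and pocket2 below 0.005 m and z of base_yellow in the frame of pocket2 below 0.004 m and angle between base_yellow's own z axis and vertical below 0.06 rad))), for 0.2 s.
2. the small canister of its colour stands in every lower shell (all of step 1 and horizontal distance between inner_teal and base_teal below 0.01 m and z of inner_teal in the frame of base_teal below 0.029 m and horizontal distance between inner_red and base_red below 0.01 m and z of inner_red in the frame of base_red below 0.029 m and horizontal distance between inner_yellow and base_yellow below 0.01 m and z of inner_yellow in the frame of base_yellow below 0.029 m), for 0.2 s.
3. every one of them is closed with its cap (horizontal distance between cap_teal and base_teal below 0.004 m and z of cap_teal in the frame of base_teal between 0.041 and 0.047 m and angle between the x axis of cap_teal and the x axis of base_teal, either way round below 0.14 rad and horizontal distance between cap_red and base_red below 0.004 m and z of cap_red in the frame of base_red between 0.041 and 0.047 m and angle between the x axis of cap_red and the x axis of base_red, either way round below 0.14 rad and horizontal distance between cap_yellow and base_yellow below 0.004 m and z of cap_yellow in the frame of base_yellow between 0.041 and 0.047 m and angle between the x axis of cap_yellow and the x axis of base_yellow, either way round below 0.14 rad), for 0.2 s.
At the end, for the whole second after the job is handed in: For each colour with a lower shell: it is upright in a pocket (5 mm of centre, 4 mm of floor), its small canister stands on its floor inside (10 mm of axis), its cap is down on the shoulder (41 to 47 mm above the shell's origin, 4 mm of axis), stripes lined up to 0.14 rad; at rest (all of step 2 and all of step 3 and z of inner_teal in the frame of base_teal above 0.02 m and angle between each of inner_teal, inner_red, inner_yellow's own z axis and vertical below 0.15 rad and linear speed of each of base_teal, cap_teal, base_red, cap_red, base_yellow, cap_yellow below 0.02 m/s and z of inner_red in the frame of base_red above 0.02 m and z of inner_yellow in the frame of base_yellow above 0.02 m); the robot touches nothing.
It fails at once if a cup or the tape roll is pushed more than 50 mm or knocked over (distance of any of paint_cup, tape_roll, rinse_cup from where it was at the start of the episode above 0.05 m or angle between any of paint_cup, tape_roll, rinse_cup's own z axis and vertical above 0.7 rad).
It fails at once if a paint jar or the airbrush is pushed more than 50 mm or knocked over (distance of any of paint_jar_red, paint_jar_blue, airbrush from where it was at the start of the episode above 0.05 m or angle between any of paint_jar_red, paint_jar_blue, airbrush's own z axis and vertical above 0.7 rad).
Of base_teal, base_red, base_yellow only 2 to 3 are there at a start; the rules pass over those that are not, and their reading is None.
At some moment in a run one of base_teal, cap_teal, base_red, cap_red, base_yellow, cap_yellow may be knocked a few centimetres aside while the robot is not near it.
It also fails if it takes over 210 s, if anything falls off the work surface, if the arm or the gripper's body presses on something with over 40 N, if the wrist force passes 120 N, or if a joint passes its speed limit or range.

## Working session

There is one attempt and no reset: what is moved stays moved. The work goes in short steps, Python scripts to look and compute and a tool call to move; the robot and the scene stay as the last step left them, time stands still between calls to the robot, and variables do not carry over. Pictures are saved under pics/ and viewed, about 12 in all and at most 16, crops included, and the job is handed in when it is done.

Besides the shell and the picture viewer there is one more tool, called as name(argument=value, ...), one argument or row to a line, values as JSON. jog_arm: Moves the arm, as the interface text tells. Its arguments: {"type":"object","properties":{"moves":{"type":"array","items":{"type":"object","properties":{"twist":{"type":"array","items":{"type":"number"}},"xyz":{"type":"array","items":{"type":"number"}},"grip":{"type":"number"}}}},"force":{"type":"number"}},"required":["moves"]}

```bash
mkdir -p pics; python3 - <<'E'
from cell import arm
import cv2
s=arm.observe()
for k,v in s.items(): print(k,v)
print(arm.tips_ahead)
for n in("top","side","wrist"):
    print(n,arm.camera_params(n)); cv2.imwrite(f"pics/{n}0.png",arm.get_image(n))
E
```

```text
clock 0.0
joints [-1.34362142  0.43523302  0.02497664  1.57409354 -0.01161366  1.13398591
 -0.07511384]
dq [ 0.0018353  -0.00101335  0.0015243   0.00123359  0.00081357 -0.00096617
  0.00126965]
joint_efforts [-1.40417410e-04 -6.67862678e+01  9.84577686e-01 -3.14463580e+01
 -6.07266370e-02  4.32170264e-02  1.56287665e-04]
position [0.20228546 0.59084137 0.23694013]
ee_rot [-5.15787820e-01 -3.09883266e+00  2.46529216e-03]
force [ 0.11077675 -0.69428705  0.11976186]
ft_torque [-0.04103655  0.00395576  0.00362714]
width 1.0025525084895077
0.011
top {'mtx': array([[441.50538384,   0.        , 314.53748117],
       [  0.        , 441.50538384, 243.86099325],
       [  0.        ,   0.        ,   1.        ]]), 'k1': -0.07032467075934036, 'T': array([[ 0.01016184, -0.99133201,  0.13098696,  0.48897155],
       [-0.99983365, -0.01205727, -0.01368538, -0.00175358],
       [ 0.0151461 , -0.1308261 , -0.99128963,  1.04409176],
       [ 0.        ,  0.        ,  0.        ,  1.        ]])}
side {'mtx': array([[461.60486672,   0.        , 322.44239528],
       [  0.        , 461.60486672, 241.186
[... 192 characters left out ...]
70280268,  0.72637625],
       [ 0.0033067 , -0.72180195, -0.69209177,  0.7971153 ],
       [ 0.        ,  0.        ,  0.        ,  1.        ]])}
wrist {'mtx': array([[331.86677542,   0.        , 318.43386955],
       [  0.        , 331.86677542, 238.83509652],
       [  0.        ,   0.        ,   1.        ]]), 'k1': -0.03930741804950179, 'T_tool_cam': array([[-8.19858976e-04, -9.54789899e-01, -2.97280300e-01,
         8.11619107e-02],
       [ 9.99999663e-01, -7.71829842e-04, -2.78939988e-04,
         6.10335025e-04],
       [ 3.68792760e-05, -2.97280428e-01,  9.54790210e-01,
        -1.46812219e-01],
       [ 0.00000000e+00,  0.00000000e+00,  0.00000000e+00,
         1.00000000e+00]])}
```

View pics/top0.png

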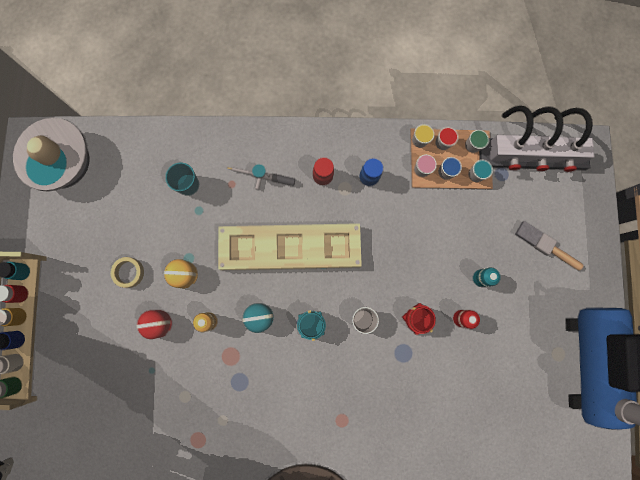

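View pics/side0.png

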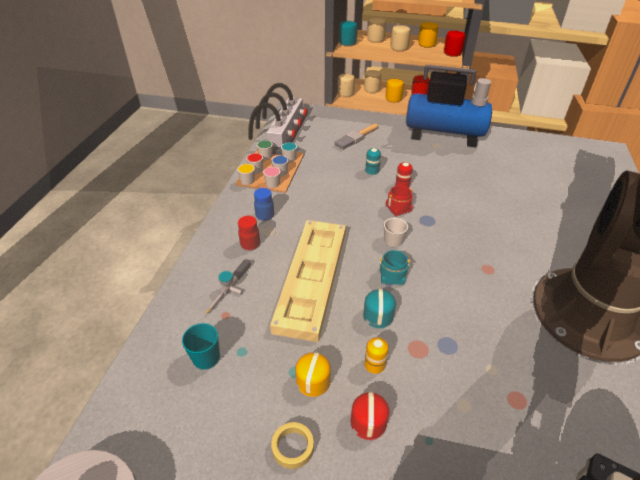

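Bases teal (311,324) and red (420,320) are present and yellow is absent. Inners are at red (467,319) and teal (487,277); caps at red (153,324) and teal (257,318); board pockets at about (242/289/337,246).

```bash
cat > h.py <<'E'
import numpy as np, cv2
from cell import arm
from scipy.spatial.transform import Rotation as R
def pose(s=None):
    s=s or arm.observe(); T=np.eye(4); T[:3,:3]=R.from_rotvec(s["ee_rot"]).as_matrix(); T[:3,3]=s["position"]; return T
def grab(n):
    p=arm.camera_params(n); T=p["T"] if "T" in p else pose()@p["T_tool_cam"]
    return arm.get_image(n),dict(K=p["mtx"],k=p["k1"],T=T)
def ray(c,uv):
    d=cv2.undistortPoints(np.float64(uv).reshape(-1,1,2),c["K"],np.array([c["k"],0,0,0,0])).reshape(-1,2)
    return np.c_[d,np.ones(len(d))]@c["T"][:3,:3].T
def plane(c,uv,z):
    d=ray(c,uv); o=c["T"][:3,3]; return o+d*((z-o[2])/d[:,2])[:,None]
def project(c,P):
    q=(np.atleast_2d(P)-c["T"][:3,3])@c["T"][:3,:3]; s=q[:,:2]/q[:,2:]; r=(s**2).sum(1,keepdims=True)
    return s*(1+c["k"]*r)*[c["K"][0,0],c["K"][1,1]]+c["K"][:2,2]
HUE=dict(red=[(0,8),(172,180)],teal=[(84,98)],yellow=[(17,26)])
def mask(img,col,smin=120,vmin=40):
    h=cv2.cvtColor(img,cv2.COLOR_BGR2HSV); m=0
    for a,b in HUE[col]: m=m|cv2.inRange(h,(a,smin,vmin),(b,255,255))
    return m
def go(x,y,z,yaw):
    """tool-down target: tool x at world angle yaw (deg) -> xyz units and twist from the pose now"""
    T=pose(); t=np.radians(yaw); X=np.array([np.cos(t),np.sin(t),0]); Z=np.array([0,0,-1.]); G=np.c_[X,np.cross(Z,X),Z]
    print("xyz",np.round(T[:3,:3].T@(np.array([x,y,z])-T[:3,3])/.06,3),"twist",np.round(np.degrees(R.from_matrix(T[:3,:3].T@G).as_rotvec())/10,3))
E
python3 - <<'E'
from h import *
img,c=grab("top"); 
T=pose(); print("toolx ang",np.degrees(np.arctan2(T[1,0],T[0,0])))
for col,z in (("red",.05),("teal",.05)):
    m=cv2.morphologyEx(mask(img,col),cv2.MORPH_OPEN,np.ones((3,3)))
    n,l,st,ce=cv2.connectedComponentsWithStats(m)
    for i in range(1,n):
        if st[i,4]>60: print(col,st[i],ce[i].round(0),plane(c,ce[i],z)[0].round(3))
m=cv2.inRange(cv2.cvtColor(img,cv2.COLOR_BGR2HSV),(15,50,120),(32,200,255))
print("board corners",plane(c,[(219,227),(361,224),(361,267),(220,269)],.03).round(3))
print("pockets guess",plane(c,[(242,247),(289,246),(337,246)],.03).round(3))
print("others",plane(c,[(365,320),(127,271),(181,178)],.04).round(3))
E
```

```text
toolx ang 161.1016166870131
red [440 128  17  17 225] [448. 136.] [ 0.884 -0.331  0.05 ]
red [313 158  21  22 357] [323. 168.] [ 0.798 -0.033  0.05 ]
red [  9 285  19  18 255] [ 18. 294.] [0.497 0.663 0.05 ]
red [403 304  32  30 679] [420. 319.] [ 0.453 -0.254  0.05 ]
red [138 311  26  13 243] [150. 317.] [0.451 0.351 0.05 ]
red [453 311   7  14  61] [456. 317.] [ 0.457 -0.336  0.05 ]
red [460 310  20  19 242] [469. 319.] [ 0.454 -0.366  0.05 ]
red [139 325  26  14 262] [152. 332.] [0.419 0.344 0.05 ]
teal [ 27 153  39  32 759] [ 46. 171.] [0.788 0.624 0.05 ]
teal [475 161  16  17 213] [482. 169.] [ 0.804 -0.411  0.05 ]
teal [253 165  12  12 112] [258. 170.] [0.791 0.117 0.05 ]
teal [ 11 263  18  17 224] [ 20. 271.] [0.548 0.663 0.05 ]
teal [481 268  19  17 210] [489. 276.] [ 0.55  -0.416  0.05 ]
teal [244 306  22  12 190] [254. 311.] [0.467 0.117 0.05 ]
teal [298 313  17  16 170] [307. 320.] [ 0.45  -0.001  0.05 ]
teal [245 320  22  11 182] [256. 325.] [0.437 0.113 0.05 ]
teal [316 320   9  16 102] [320. 328.] [ 0.432 -0.029  0.05 ]
board corners [[ 0.66   0.207  0.03 ]
 [ 0.671 -0.124  0.03 ]
 [ 0.57  -0.123  0.03 ]
 [ 0.562  0.201  0.03 ]]
pockets guess [[ 0.614  0.152  0.03 ]
 [ 0.617  0.043  0.03 ]
 [ 0.619 -0.068  0.03 ]]
others [[ 0.45  -0.131  0.04 ]
 [ 0.554  0.413  0.04 ]
 [ 0.774  0.3    0.04 ]]
```

```bash
python3 - <<'E'
from h import *
go(.44,.35,.24,161.1); go(.44,-.25,.22,120)
E
```

```text
xyz [-5.048 -2.518 -0.042] twist [-0.005  0.001  0.   ]
xyz [ -8.287 -11.979   0.3  ] twist [-5.00e-03  2.00e-03  4.11e+00]
```

jog_arm(
  moves=[
    {"xyz":[-5.05,-2.5,0],"twist":[0,0,0],"grip":-1},
    {"xyz":[-5.05,-2.5,0],"twist":[0,0,0],"grip":-1},
    {"xyz":[-5.05,-2.5,0],"twist":[0,0,0],"grip":-1},
    {"xyz":[-5.05,-2.5,0],"twist":[0,0,0],"grip":-1},
    {"xyz":[-5.05,-2.5,0],"twist":[0,0,0],"grip":-1},
  ],
)

```text
clock: 0.82
position: [0.4237, 0.3678, 0.2378]
ee_rot: [0.516, 3.099, 0.0]
force: [1.3, 0.5, -0.0]
width: 0.998
```

```bash
python3 - <<'E'
from h import *
s=arm.observe(); print(s["clock"],s["position"],s["dq"].round(2)); go(.44,-.25,.22,120)
E
```

```text
0.825 [0.4236543  0.36783389 0.23782672] [ 0.75  0.01  0.19 -0.01 -0.07 -0.    0.96]
xyz [-3.591 -9.655  0.294] twist [ 2.000e-03 -0.000e+00  4.111e+00]
```

jog_arm(
  moves=[
    {"xyz":[-1.8,-4.3,0.15],"twist":[0,0,2],"grip":-1},
    {"xyz":[-1.8,-4.3,0.15],"twist":[0,0,2],"grip":-1},
    {"xyz":[-1.8,-4.3,0.15],"twist":[0,0,2],"grip":-1},
    {"xyz":[-1.8,-4.3,0.15],"twist":[0,0,2],"grip":-1},
    {"xyz":[-1.8,-4.3,0.15],"twist":[0,0,2],"grip":-1},
  ],
)

```text
clock: 1.45
position: [0.4408, 0.0868, 0.2288]
ee_rot: [1.052, 2.96, -0.0]
force: [0.6, -0.4, -0.4]
width: 1.0
```

```bash
python3 - <<'E'
from h import *
go(.44,-.25,.22,120)
E
```

```text
xyz [-3.531 -4.362  0.148] twist [-1.000e-03  2.000e-03  2.088e+00]
```

jog_arm(
  moves=[
    {"xyz":[-2.9,-3.6,0.15],"twist":[0,0,2.1],"grip":-1},
    {"xyz":[-2.9,-3.6,0.15],"twist":[0,0,2.1],"grip":-1},
    {"xyz":[-2.9,-3.6,0.15],"twist":[0,0,2.1],"grip":-1},
    {"xyz":[-2.9,-3.6,0.15],"twist":[0,0,2.1],"grip":-1},
    {"xyz":[-2.9,-3.6,0.15],"twist":[0,0,2.1],"grip":-1},
  ],
)

```text
clock: 2.08
position: [0.44, -0.1907, 0.2199]
ee_rot: [1.574, 2.718, -0.001]
force: [0.4, 0.4, 0.4]
width: 1.0
```

jog_arm(
  moves=[
    {"xyz":[-0.9,-0.3,0],"twist":[0,0,0],"grip":-1},
    {"xyz":[-0.9,-0.3,0],"twist":[0,0,0],"grip":-1},
    {"xyz":[-0.9,-0.3,0],"twist":[0,0,0],"grip":-1},
  ],
)

```text
clock: 2.45
position: [0.4521, -0.2424, 0.2194]
ee_rot: [-1.569, -2.721, -0.0]
force: [0.3, -0.6, 0.1]
width: 1.003
```

```bash
python3 - <<'E'
from h import *
s=arm.observe(); print(s["clock"],s["position"],s["dq"].round(2)); img,c=grab("wrist"); cv2.imwrite("pics/w1.png",img); np.save("pics/w1T.npy",c["T"]); go(.44,-.25,.22,120)
for n,p in dict(bred=(.453,-.253,.058),ired=(.452,-.36,.05),iteal=(.545,-.41,.05)).items(): print(n,project(c,p).round(0))
E
```

```text
2.45 [ 0.45205661 -0.24243072  0.21940391] [-0.02 -0.01 -0.02  0.01 -0.    0.   -0.  ]
xyz [-0.017 -0.245 -0.009] twist [-0.001 -0.006  0.014]
bred [[314. 234.]]
ired [[264. 314.]]
iteal [[316. 382.]]
```

View pics/w1.png

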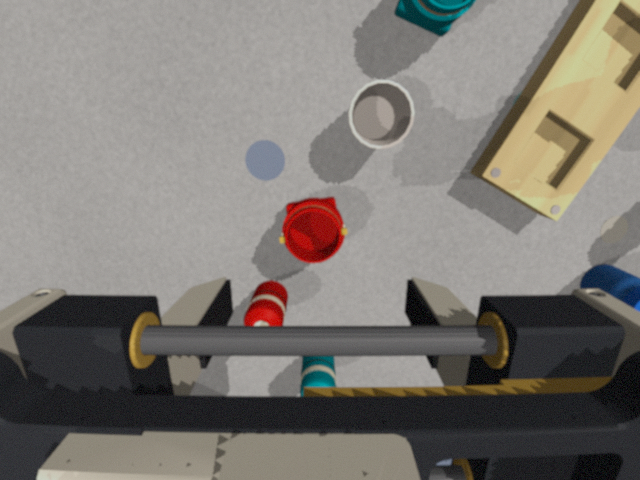

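Red base's brass lugs are at (281,240) and (344,231), i.e. nearly along the jaw axis, so the grip must be turned a quarter. The paint cup is at (381,113), pocket 0 at (565,148), the red inner at (266,305).

```bash
cat >> h.py <<'E'
def lugs(img,c,ctr,r,z):
    """brass lug ends within r px of ctr; returns centre xy and lug direction (deg) at height z"""
    h=cv2.cvtColor(img,cv2.COLOR_BGR2HSV); m=cv2.inRange(h,(14,110,110),(32,255,255))
    d=np.zeros_like(m); cv2.circle(d,tuple(int(v) for v in ctr),int(r),255,-1); m&=d
    n,l,st,ce=cv2.connectedComponentsWithStats(m); k=1+np.argsort(-st[1:,4])[:4]
    print("brass",st[k,4],ce[k].round(1).tolist()); return ce[k],st[k,4]
def rim(m,c,z):
    """circle through the outer contour of a mask, at height z"""
    ct=max(cv2.findContours(m,cv2.RETR_EXTERNAL,cv2.CHAIN_APPROX_NONE)[0],key=cv2.contourArea)[:,0]
    P=plane(c,ct,z)[:,:2]; (x,y),r=cv2.minEnclosingCircle(np.float32(P)); return np.array([x,y]),r,ct
E
python3 - <<'E'
from h import *
img=cv2.imread("pics/w1.png"); p=arm.camera_params("wrist"); c=dict(K=p["mtx"],k=p["k1"],T=np.load("pics/w1T.npy"))
ce,_=lugs(img,c,(313,232),45,.0525)
P=plane(c,ce[:2],.0525)[:,:2]; d=P[1]-P[0]; print("lugs",P.round(4),P.mean(0).round(4),np.hypot(*d).round(4),np.degrees(np.arctan2(d[1],d[0])))
print("bred top",P.mean(0))
b=cv2.bilateralFilter(img,5,40,5)
cv2.imwrite("pics/c1.png",np.hstack([cv2.resize(img[190:275,265:365],(500,425),interpolation=2),cv2.resize(img[95:200,515:610],None,fx=3,fy=425/105,interpolation=2)]))
E
```

```text
brass [35 33] [[343.6, 230.8], [281.9, 239.2]]
lugs [[ 0.4774 -0.2368]
 [ 0.429  -0.2748]] [ 0.4532 -0.2558] 0.0615 -141.88237944505548
bred top [ 0.45321669 -0.25582938]
```

View pics/c1.png

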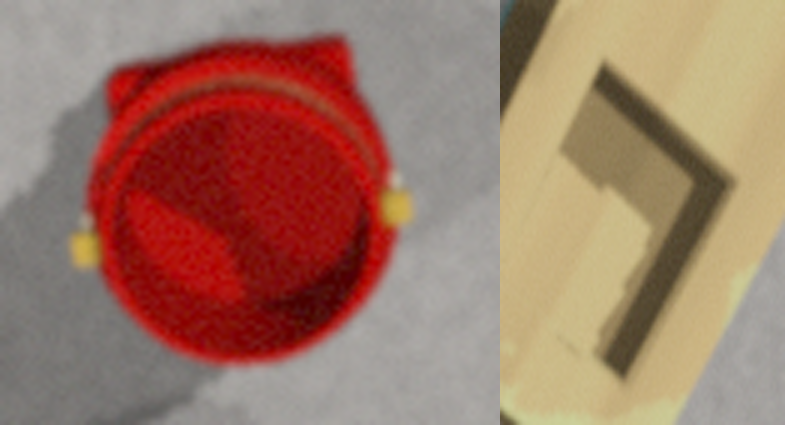

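Lug spacing (61.5 mm) fits the lug blob centres. Base_red is at (0.4532, -0.2558), lugs at 38°.

```bash
python3 - <<'E'
from h import *
go(.4532,-.2558,.15,38.1)
E
```

```text
xyz [-0.212 -0.103  1.157] twist [-5.000e-03 -5.000e-03  8.204e+00]
```

jog_arm(
  moves=[
    {"xyz":[-0.21,-0.1,0.6],"twist":[0,0,1],"grip":-1},
    {"xyz":[-0.21,-0.1,1.16],"twist":[0,0,2],"grip":-1},
    {"xyz":[-0.21,-0.1,1.16],"twist":[0,0,3],"grip":-1},
    {"xyz":[-0.21,-0.1,1.16],"twist":[0,0,4.1],"grip":-1},
  ],
)

```text
clock: 3.0
position: [0.4534, -0.2548, 0.1496]
ee_rot: [-2.421, -2.0, -0.0]
force: [0.6, -1.3, 0.5]
width: 1.001
```

jog_arm(
  moves=[
    {"xyz":[0,0,0],"twist":[0,0,1],"grip":-1},
    {"xyz":[0,0,0],"twist":[0,0,2],"grip":-1},
    {"xyz":[0,0,0],"twist":[0,0,3],"grip":-1},
    {"xyz":[0,0,0],"twist":[0,0,4.1],"grip":-1},
    {"xyz":[0,0,0],"twist":[0,0,4.1],"grip":-1},
  ],
)

```text
clock: 3.62
position: [0.4538, -0.255, 0.1499]
ee_rot: [-2.965, -1.036, 0.0]
force: [-0.9, 0.6, 0.6]
width: 1.0
```

```bash
python3 - <<'E'
from h import *
go(.4532,-.2558,.0325,38.1)
img,c=grab("wrist")
ctr=project(c,(.4532,-.2558,.0525))[0]; print(ctr)
ce,_=lugs(img,c,ctr,90,.0525)
P=plane(c,ce[:2],.0525)[:,:2]; d=P[1]-P[0]; print("lugs",P.round(4),P.mean(0).round(4),np.hypot(*d).round(4),np.degrees(np.arctan2(d[1],d[0])))
E
```

```text
xyz [-0.016  0.006  1.957] twist [-0.005 -0.001  0.044]
[319.87118353 246.08378076]
brass [70 33] [[320.1, 207.5], [319.6, 282.9]]
lugs [[ 0.4771 -0.237 ]
 [ 0.4286 -0.2751]] [ 0.4529 -0.256 ] 0.0617 -141.82414029613506
```

jog_arm(
  moves=[
    {"xyz":[-0.02,0.01,1],"twist":[0,0,0.04],"grip":-1},
    {"xyz":[-0.02,0.01,1.96],"twist":[0,0,0.04],"grip":-1},
    {"xyz":[-0.02,0.01,1.96],"twist":[0,0,0.04],"grip":-1},
    {"xyz":[-0.02,0.01,1.96],"twist":[0,0,0.04],"grip":-1},
  ],
)

```text
clock: 4.18
position: [0.4535, -0.2585, 0.0341]
ee_rot: [2.969, 1.023, 0.002]
force: [0.7, -1.0, -0.3]
width: 1.001
```

jog_arm(
  moves=[
    {"xyz":[0,0,0],"twist":[0,0,0],"grip":1},
    {"xyz":[0,0,0],"twist":[0,0,0],"grip":1},
    {"xyz":[0,0,0],"twist":[0,0,0],"grip":1},
    {"xyz":[0,0,0],"twist":[0,0,0],"grip":1},
    {"xyz":[0,0,0],"twist":[0,0,0],"grip":1},
  ],
  force=25,
)

```text
clock: 4.8
position: [0.4533, -0.2578, 0.0331]
ee_rot: [-2.971, -1.022, -0.001]
force: [-0.4, 2.2, 8.0]
width: 0.686
```

jog_arm(
  moves=[
    {"xyz":[0,0,-0.7],"twist":[0,0,0],"grip":1},
    {"xyz":[0,0,-1.4],"twist":[0,0,0],"grip":1},
    {"xyz":[0,0,-1.8],"twist":[0,0,0],"grip":1},
    {"xyz":[0,0,-1.8],"twist":[0,0,0],"grip":1},
  ],
)

```text
clock: 5.3
position: [0.4538, -0.2582, 0.1418]
ee_rot: [2.969, 1.022, 0.004]
force: [-0.6, 0.2, -2.5]
width: 0.688
```

```bash
python3 - <<'E'
from h import *
go(.52,-.07,.15,1.5)
E
```

```text
xyz [ 2.801 -1.793 -0.136] twist [ 0.01  -0.014  3.648]
```

jog_arm(
  moves=[
    {"xyz":[0.7,-0.45,-0.1],"twist":[0,0,0.9],"grip":1},
    {"xyz":[1.4,-0.9,-0.1],"twist":[0,0,1.8],"grip":1},
    {"xyz":[2.1,-1.35,-0.1],"twist":[0,0,2.7],"grip":1},
    {"xyz":[2.8,-1.8,-0.1],"twist":[0,0,3.65],"grip":1},
    {"xyz":[2.8,-1.8,-0.1],"twist":[0,0,3.65],"grip":1},
  ],
)

```text
clock: 5.92
position: [0.5195, -0.0644, 0.1444]
ee_rot: [-3.141, -0.049, 0.005]
force: [0.1, -0.3, -2.4]
width: 0.684
```

jog_arm(
  moves=[
    {"xyz":[0,0,0],"twist":[0,0,0],"grip":1},
    {"xyz":[0,0,0],"twist":[0,0,0],"grip":1},
  ],
)

```text
clock: 6.18
position: [0.5183, -0.0708, 0.1463]
ee_rot: [3.141, 0.037, -0.001]
force: [0.3, -0.2, -0.7]
width: 0.686
```

```bash
python3 - <<'E'
from h import *
s=arm.observe(); print(s["position"]);img,c=grab("wrist"); cv2.imwrite("pics/w2.png",img); np.save("pics/w2T.npy",c["T"])
zb=s["position"][2]-.0325
ctr=project(c,(*s["position"][:2],zb+.0525))[0]
ce,_=lugs(img,c,ctr,110,0)
P=plane(c,ce[:2],zb+.0525)[:,:2]; d=P[1]-P[0]; print("lugs",P.round(4),P.mean(0).round(4),np.hypot(*d).round(4),np.degrees(np.arctan2(d[1],d[0])))
print("pocket0 expected",project(c,(.619,-.068,.03)))
E
```

```text
[ 0.51825648 -0.07077058  0.14627944]
brass [274  36  12   7] [[316.5, 261.4], [318.5, 386.0], [248.4, 366.3], [285.7, 269.0]]
lugs [[ 0.5495 -0.0685]
 [ 0.487  -0.0707]] [ 0.5183 -0.0696] 0.0626 -177.94284371157448
pocket0 expected [[318.86990967 107.44768509]]
```

View pics/w2.png

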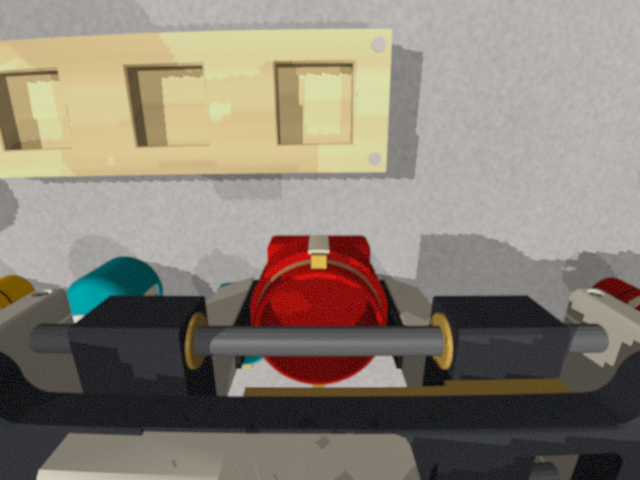

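```bash
python3 - <<'E'
import cv2
i=cv2.imread("pics/w2.png"); cv2.imwrite("pics/c2.png",cv2.resize(i[45:160,260:410],None,fx=5,fy=5,interpolation=cv2.INTER_CUBIC))
E
```

```text
(no output)
```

View pics/c2.png

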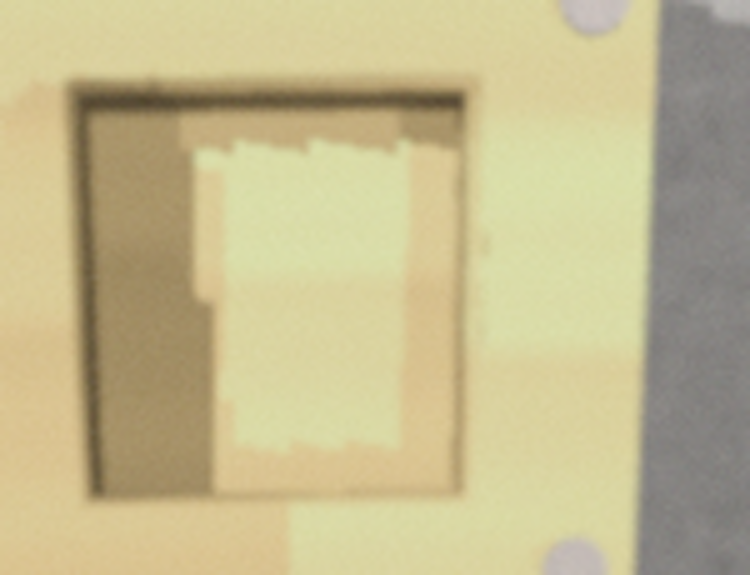

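```bash
python3 - <<'E'
from h import *
p=arm.camera_params("wrist"); c=dict(K=p["mtx"],k=p["k1"],T=np.load("pics/w2T.npy"))
for q in ([(274.6,61.4),(354.8,60.8),(352.5,143.7),(277.4,144.3)],[(125,66),(203.7,64.6)]):
    P=plane(c,q,.03)[:,:2]; print(P.round(4),P.mean(0).round(4))
    for i in range(len(P)): d=P[i]-P[i-1]; print(np.hypot(*d).round(4),np.degrees(np.arctan2(d[1],d[0])).round(2))
E
```

```text
[[ 0.6496 -0.0354]
 [ 0.6513 -0.0931]
 [ 0.5935 -0.0943]
 [ 0.5918 -0.0369]] [ 0.6216 -0.0649]
0.0579 1.44
0.0577 -88.31
0.0578 -178.77
0.0575 91.75
[[0.6456 0.0742]
 [0.6468 0.016 ]] [0.6462 0.0451]
0.0582 91.17
0.0582 -88.83
```

```bash
python3 - <<'E'
from h import *
go(.6216,-.0661,.07,1.5)
E
```

```text
xyz [ 1.722 -0.037  1.274] twist [-0.     0.001 -0.015]
```

jog_arm(
  moves=[
    {"xyz":[0.9,-0.04,0.2],"twist":[0,0,0],"grip":1},
    {"xyz":[1.72,-0.04,0.6],"twist":[0,0,0],"grip":1},
    {"xyz":[1.72,-0.04,1.27],"twist":[0,0,0],"grip":1},
    {"xyz":[1.72,-0.04,1.27],"twist":[0,0,0],"grip":1},
    {"xyz":[1.72,-0.04,1.27],"twist":[0,0,0],"grip":1},
  ],
)

```text
clock: 6.85
position: [0.6219, -0.0656, 0.0717]
ee_rot: [3.141, 0.037, 0.001]
force: [-0.0, -0.2, -0.7]
width: 0.688
```

```bash
python3 - <<'E'
from h import *
print(arm.observe()["position"]);go(.6216,-.0661,.046,1.5)
E
```

```text
[ 0.6219208  -0.06564392  0.07167264]
xyz [-0.006  0.007  0.428] twist [ 0.002 -0.004 -0.014]
```

jog_arm(
  moves=[
    {"xyz":[0,0.01,0.15],"twist":[0,0,-0.01],"grip":1},
    {"xyz":[0,0.01,0.25],"twist":[0,0,-0.01],"grip":1},
    {"xyz":[0,0.01,0.25],"twist":[0,0,-0.01],"grip":1},
  ],
)

```text
clock: 7.22
position: [0.6208, -0.0656, 0.0564]
ee_rot: [-3.141, -0.041, 0.001]
force: [-7.2, -1.4, 6.5]
width: 0.689
```

jog_arm(
  moves=[
    {"xyz":[0,0,0.1],"twist":[0,0,0],"grip":1},
    {"xyz":[0,0,0.16],"twist":[0,0,0],"grip":1},
    {"xyz":[0,0,0.16],"twist":[0,0,0],"grip":1},
  ],
)

```text
clock: 7.6
position: [0.6205, -0.0657, 0.0478]
ee_rot: [-3.14, -0.041, 0.002]
force: [-11.6, 1.5, 19.9]
width: 0.683
```

jog_arm(
  moves=[
    {"xyz":[-0.02,0,0.0],"twist":[0,0,0],"grip":1},
    {"xyz":[-0.02,0,0.03],"twist":[0,0,0],"grip":1},
    {"xyz":[-0.02,0,0.04],"twist":[0,0,0],"grip":1},
  ],
)

```text
clock: 7.98
position: [0.6208, -0.0657, 0.0471]
ee_rot: [-3.139, -0.041, -0.003]
force: [-14.1, 4.9, 37.0]
width: 0.686
```

jog_arm(
  moves=[
    {"xyz":[-0.02,0,-0.03],"twist":[0,0,0],"grip":1},
    {"xyz":[-0.02,0,-0.03],"twist":[0,0,0],"grip":-1},
    {"xyz":[-0.02,0,-0.03],"twist":[0,0,0],"grip":-1},
    {"xyz":[-0.02,0,-0.03],"twist":[0,0,0],"grip":-1},
    {"xyz":[-0.02,0,-0.03],"twist":[0,0,0],"grip":-1},
  ],
)

```text
clock: 8.6
position: [0.6196, -0.065, 0.0449]
ee_rot: [-3.141, -0.043, 0.0]
force: [0.1, -1.2, 0.7]
width: 0.992
```

jog_arm(
  moves=[
    {"xyz":[0,0,-1],"twist":[0,0,0],"grip":-1},
    {"xyz":[0,0,-2],"twist":[0,0,0],"grip":-1},
    {"xyz":[0,0,-2],"twist":[0,0,0],"grip":-1},
    {"xyz":[0,0,-2],"twist":[0,0,0],"grip":-1},
  ],
)

```text
clock: 9.1
position: [0.6195, -0.0646, 0.1648]
ee_rot: [-3.141, -0.043, 0.0]
force: [-0.2, 0.5, 0.1]
width: 1.003
```

```bash
python3 - <<'E'
from h import *
s=arm.observe(); print(s["position"]);img,c=grab("wrist"); cv2.imwrite("pics/w3.png",img); np.save("pics/w3T.npy",c["T"])
ctr=project(c,(.621,-.0655,.0645))[0]
ce,_=lugs(img,c,ctr,110,0); 
for z in (.0645,.0695): 
    P=plane(c,ce[:2],z)[:,:2]; d=P[1]-P[0]; print("lugs",P.round(4),P.mean(0).round(4),np.hypot(*d).round(4),np.degrees(np.arctan2(d[1],d[0])))
simg,_=grab("side"); cv2.imwrite("pics/s3.png",simg)
x=img[int(ctr[1])-110:int(ctr[1])+110,int(ctr[0])-130:int(ctr[0])+130]; y=simg[200:350,250:370]
cv2.imwrite("pics/c3.png",np.hstack([cv2.resize(x,(390,330)),cv2.resize(y,(264,330))]))
E
```

```text
[ 0.61947327 -0.0646101   0.16476243]
brass [89 13 12  5] [[319.8, 226.9], [304.2, 228.2], [320.0, 290.4], [353.0, 210.0]]
lugs [[ 0.6326 -0.0644]
 [ 0.6312 -0.0524]] [ 0.6319 -0.0584] 0.0121 96.4172887525513
lugs [[ 0.634  -0.0644]
 [ 0.6326 -0.0526]] [ 0.6333 -0.0585] 0.0119 96.41728875255136
```

View pics/c3.png

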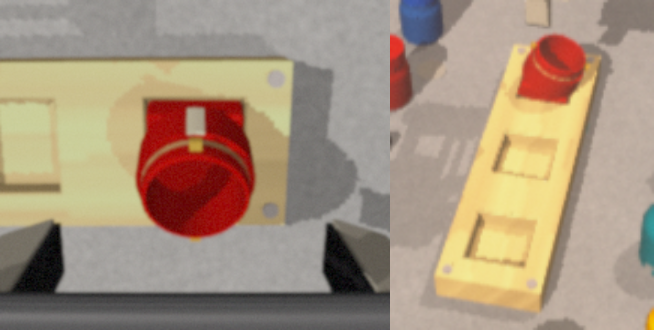

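The red base is in pocket 0 but leaning toward -x. I'll look closer before correcting.

```bash
python3 - <<'E'
from h import *
img=cv2.imread("pics/w3.png"); p=arm.camera_params("wrist"); c=dict(K=p["mtx"],k=p["k1"],T=np.load("pics/w3T.npy"))
print("upright lugs/foot would project", project(c,[(.6216+.0307,-.065,.0645),(.6216-.0307,-.065,.0645),(.6216+.027,-.065,.032),(.65,-.065,.03)]).round(1))
x=img[150:310,240:400]; y=cv2.imread("pics/s3.png")[205:265,290:350]
cv2.imwrite("pics/c4.png",np.hstack([cv2.resize(x,(480,480),interpolation=2),cv2.resize(y,(300,480),interpolation=2)]))
E
```

```text
upright lugs/foot would project [[321.3 201.7]
 [319.  276.7]
 [320.8 198.8]
 [320.9 196.7]]
```

View pics/c4.png

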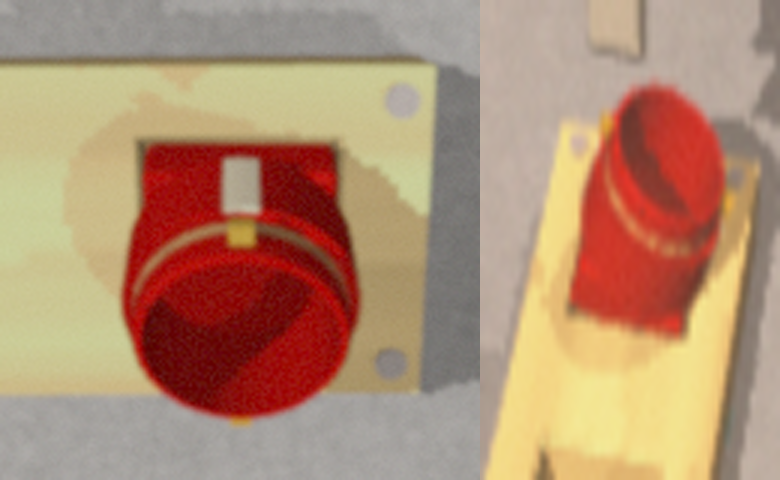

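```bash
python3 - <<'E'
from h import *
from scipy.optimize import least_squares
p=arm.camera_params("wrist"); c=dict(K=p["mtx"],k=p["k1"],T=np.load("pics/w3T.npy"))
def pts(q,own):
    x,z,t=q; u=np.array([np.cos(t),np.sin(t)]); w=np.array([-np.sin(t),np.cos(t)])
    return np.array([[*(np.array([x,z])+a*u+b*w)] for a,b in own])
def f(q):
    P=pts(q,[(.0307,.0525),(-.033,.0525),(-.027,0)])
    uv=project(c,[(P[i,0],-.065,P[i,1]) for i in (0,1)])
    return [uv[0,1]-226.9,uv[1,1]-290.4,(P[2,1]-.012)*1000]
r=least_squares(f,[.62,.02,.3]); x,z,t=r.x; print(r.x.round(4),np.degrees(t),r.fun.round(2))
print("corners -x,+x bottom",pts(r.x,[(-.027,0),(.027,0),(.027,.02)]).round(4))
print("axis pt own z .0325", pts(r.x,[(0,.0325),(0,.0405)]).round(4))
print("proj check foot +x edge (0.027,0.02)",project(c,[(*pts(r.x,[(.027,.02)])[0][[0]],-.065,pts(r.x,[(.027,.02)])[0][1])]))
# tool pose for tilt t
X=np.array([np.cos(t),0,np.sin(t)]); 
E
```

```text
[0.6243 0.0205 0.3215] 18.421922242783765 [0. 0. 0.]
corners -x,+x bottom [[0.5987 0.012 ]
 [0.65   0.0291]
 [0.6436 0.048 ]]
axis pt own z .0325 [[0.6141 0.0514]
 [0.6115 0.059 ]]
proj check foot +x edge (0.027,0.02) [[320.79029641 208.43353819]]
```

```bash
cat >> h.py <<'E'
def got(x,y,z,yaw,tilt):
    """like go, tool tilted by tilt deg about its y (tool x rises)"""
    T=pose(); a=np.radians(yaw); b=np.radians(tilt); X=np.array([np.cos(a)*np.cos(b),np.sin(a)*np.cos(b),np.sin(b)])
    Y=np.cross([0,0,-1.],[np.cos(a),np.sin(a),0]); G=np.c_[X,Y,np.cross(X,Y)]
    print("xyz",np.round(T[:3,:3].T@(np.array([x,y,z])-T[:3,3])/.06,3),"twist",np.round(np.degrees(R.from_matrix(T[:3,:3].T@G).as_rotvec())/10,3))
E
python3 - <<'E'
from h import *
got(.6141-.03*.316,-.0655,.0514+.03*.949,1.5,18.4); got(.6141,-.0655,.0514,1.5,18.4)
E
```

```text
xyz [-0.236  0.011  1.398] twist [-0.004  1.853  0.006]
xyz [-0.077  0.015  1.872] twist [-0.004  1.853  0.006]
```

jog_arm(
  moves=[
    {"xyz":[-0.24,0.01,0.5],"twist":[0,0.9,0],"grip":-1},
    {"xyz":[-0.24,0.01,1],"twist":[0,1.85,0],"grip":-1},
    {"xyz":[-0.24,0.01,1.4],"twist":[0,1.85,0],"grip":-1},
    {"xyz":[-0.08,0.01,1.87],"twist":[0,1.85,0],"grip":-1},
    {"xyz":[-0.08,0.01,1.87],"twist":[0,1.85,0],"grip":-1},
  ],
)

```text
clock: 9.82
position: [0.6133, -0.0656, 0.0505]
ee_rot: [-3.097, -0.041, -0.497]
force: [-0.6, 0.7, 0.4]
width: 0.998
```

jog_arm(
  moves=[
    {"xyz":[0,0,0],"twist":[0,0,0],"grip":-1},
    {"xyz":[0,0,0],"twist":[0,0,0],"grip":1},
    {"xyz":[0,0,0],"twist":[0,0,0],"grip":1},
    {"xyz":[0,0,0],"twist":[0,0,0],"grip":1},
    {"xyz":[0,0,0],"twist":[0,0,0],"grip":1},
  ],
  force=30,
)

```text
clock: 10.45
position: [0.615, -0.0656, 0.0532]
ee_rot: [-3.096, -0.042, -0.505]
force: [-1.4, 0.9, 3.4]
width: 0.684
```

```bash
python3 - <<'E'
from h import *
got(.607,-.0655,.0814,1.5,18.4); go(.607,-.0655,.0914,1.5)
E
```

```text
xyz [ 0.023 -0.005 -0.488] twist [-0.004 -0.012  0.006]
xyz [ 0.076 -0.005 -0.646] twist [-0.003 -1.852  0.006]
```

jog_arm(
  moves=[
    {"xyz":[0.02,0,-0.5],"twist":[0,0,0],"grip":1},
    {"xyz":[0.08,0,-0.75],"twist":[0,-0.9,0],"grip":1},
    {"xyz":[0.08,0,-0.75],"twist":[0,-1.85,0],"grip":1},
    {"xyz":[0.08,0,-0.75],"twist":[0,-1.85,0],"grip":1},
    {"xyz":[0.08,0,-0.75],"twist":[0,-1.85,0],"grip":1},
  ],
)

```text
clock: 11.08
position: [0.6045, -0.0666, 0.0963]
ee_rot: [3.141, 0.041, 0.003]
force: [-1.1, -0.1, -2.0]
width: 0.683
```

```bash
python3 - <<'E'
from h import *
T=pose(); print(T[:3,3], R.from_matrix(T[:3,:3]).as_rotvec())
img,c=grab("wrist"); cv2.imwrite("pics/w5.png",img); np.save("pics/w5T.npy",c["T"])
ce,_=lugs(img,c,(317,320),110,0)
w=[cv2.imread(f"pics/{n}.png")[180:420,200:440] for n in ("w2","w5")]
cv2.imwrite("pics/c5.png",cv2.resize(np.hstack(w),None,fx=1.6,fy=1.6))
E
```

```text
[ 0.60447356 -0.06655227  0.09633661] [3.14113802e+00 4.13650006e-02 2.73677736e-03]
brass [255  34  24  18] [[318.4, 264.3], [294.6, 268.6], [291.5, 236.0], [318.5, 386.7]]
```

View pics/c5.png

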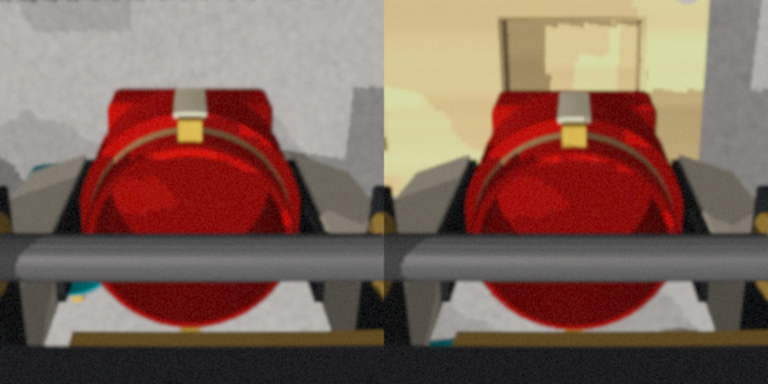

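```bash
python3 - <<'E'
from h import *
img=cv2.imread("pics/w5.png"); p=arm.camera_params("wrist"); c=dict(K=p["mtx"],k=p["k1"],T=np.load("pics/w5T.npy"))
g=cv2.cvtColor(img,cv2.COLOR_BGR2GRAY).astype(float)
for nm,u0,u1,v0,v1 in (("wall",285,350,183,200),("foot",280,305,228,245),("foot",335,360,228,245)):
    col=g[v0:v1,u0:u1].mean(1); print(nm,v0,col.round(0))
row=g[200:225,262:285].mean(0); print("L 262",row.round(0)); row=g[200:225,350:372].mean(0); print("R 350",row.round(0))
row=g[241:246,258:282].mean(0); print("footL 258",row.round(0)); row=g[241:246,358:380].mean(0); print("footR 358",row.round(0))
E
```

```text
wall 183 [190. 189. 189. 189. 189. 188. 184. 170. 155. 150. 151. 155. 165. 176.
 184. 187. 187.]
foot 228 [140. 141. 142. 143. 142. 143. 142. 135. 109.  72.  48.  43.  43.  46.
  47.  47.  48.]
foot 228 [193. 193. 193. 194. 194. 193. 193. 184. 152.  97.  51.  37.  36.  36.
  34.  38.  37.]
L 262 [198. 199. 199. 198. 199. 199. 198. 199. 197. 186. 162. 137. 116.  93.
  89. 109. 133. 142. 144. 143. 143. 143. 144.]
R 350 [198. 198. 197. 198. 198. 197. 195. 183. 164. 158. 176. 195. 199. 202.
 208. 211. 211. 211. 211. 211. 211. 211.]
footL 258 [192. 191. 191. 192. 192. 191. 191. 192. 191. 190. 184. 162. 120.  79.
  54.  48.  47.  47.  49.  44.  45.  46.  48.  46.]
footR 358 [ 36.  37.  41.  41.  44.  48.  45.  49.  75. 116. 151. 166. 170. 170.
 170. 170. 171. 170. 170. 170. 171. 170.]
```

```bash
python3 - <<'E'
from h import *
p=arm.camera_params("wrist"); c=dict(K=p["mtx"],k=p["k1"],T=np.load("pics/w5T.npy"))
W=plane(c,[(272.5,212),(360.3,212),(316,190)],.03); print("wall L,R,+x",W.round(4))
for zb in (.0963-.0325-.0015,.0963-.0325,.0963-.0325+.0015):
    F=plane(c,[(269.8,241),(367,241),(318,236.3)],zb); print(zb,"foot",F.round(4),"width",(F[0,1]-F[1,1]).round(4),"dx",(W[2,0]-.0015-F[2,0]).round(4),"dy",((W[0,1]+W[1,1]-F[0,1]-F[1,1])/2).round(4))
E
```

```text
wall L,R,+x [[ 0.6363 -0.0348  0.03  ]
 [ 0.6378 -0.0924  0.03  ]
 [ 0.6515 -0.063   0.03  ]]
0.062299999999999994 foot [[ 0.6266 -0.0373  0.0623]
 [ 0.628  -0.093   0.0623]
 [ 0.6301 -0.0649  0.0623]] width 0.0556 dx 0.0199 dy 0.0016
0.0638 foot [[ 0.6271 -0.0376  0.0638]
 [ 0.6285 -0.0927  0.0638]
 [ 0.6306 -0.0648  0.0638]] width 0.0552 dx 0.0194 dy 0.0015
0.0653 foot [[ 0.6276 -0.0378  0.0653]
 [ 0.629  -0.0925  0.0653]
 [ 0.631  -0.0648  0.0653]] width 0.0547 dx 0.019 dy 0.0015
```

jog_arm(
  moves=[
    {"xyz":[0.12,-0.025,0.25],"twist":[0,0,0],"grip":1},
    {"xyz":[0.12,-0.025,0.47],"twist":[0,0,0],"grip":1},
    {"xyz":[0.12,-0.025,0.47],"twist":[0,0,0],"grip":1},
    {"xyz":[0.12,-0.025,0.47],"twist":[0,0,0],"grip":1},
  ],
)

```text
clock: 11.62
position: [0.6122, -0.0646, 0.0689]
ee_rot: [3.141, 0.042, -0.0]
force: [0.1, 0.1, -1.6]
width: 0.682
```

```bash
python3 - <<'E'
from h import *
T=pose(); print(T[:3,3], R.from_matrix(T[:3,:3]).as_rotvec(), arm.observe()["force"])
img,c=grab("wrist"); cv2.imwrite("pics/w6.png",img); np.save("pics/w6T.npy",c["T"])
cv2.imwrite("pics/c6.png",cv2.resize(img[190:270,250:390],None,fx=5.5,fy=5.5,interpolation=2))
E
```

```text
[ 0.61217069 -0.06457546  0.06887745] [ 3.14123807e+00  4.19607499e-02 -9.95570665e-05] [ 0.09784677  0.13153609 -1.60404183]
```

View pics/c6.png

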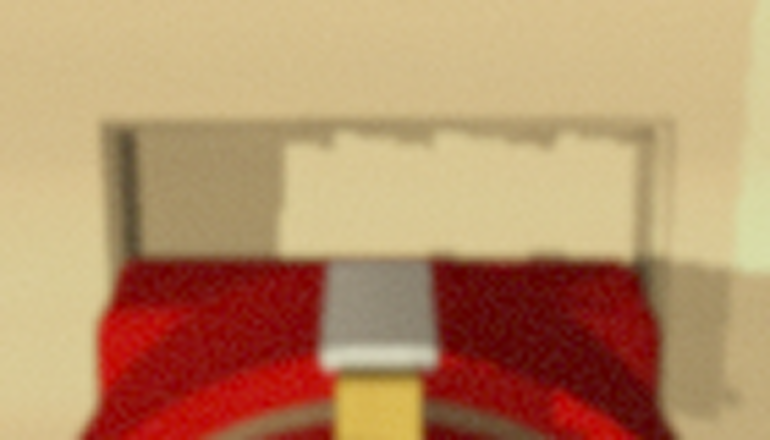

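```bash
python3 - <<'E'
from h import *
p=arm.camera_params("wrist"); c=dict(K=p["mtx"],k=p["k1"],T=np.load("pics/w6T.npy"))
off=lambda a:(250+a/5.5-.4)
a=plane(c,[(off(387),211.6),(off(103),220),(off(672),220)],.03)
b=plane(c,[(off(383.5),236.9),(off(122),237),(off(645),237)],.0364)
print(a.round(4),b.round(4)); print("dx",a[0,0]-.0015-b[0,0])
go(.6122+a[0,0]-.0015-b[0,0],-.0650,.055,1.5)
E
```

```text
[[ 0.6511 -0.0636  0.03  ]
 [ 0.6454 -0.034   0.03  ]
 [ 0.6469 -0.0936  0.03  ]] [[ 0.6379 -0.0636  0.0364]
 [ 0.6372 -0.0368  0.0364]
 [ 0.6386 -0.0905  0.0364]]
dx 0.011671023427305083
xyz [0.191 0.011 0.236] twist [ 0.001 -0.002  0.004]
```

jog_arm(
  moves=[
    {"xyz":[0.165,0.01,0],"twist":[0,0,0],"grip":1},
    {"xyz":[0.165,0.01,0.1],"twist":[0,0,0],"grip":1},
    {"xyz":[0.165,0.01,0.2],"twist":[0,0,0],"grip":1},
    {"xyz":[0.165,0.01,0.2],"twist":[0,0,0],"grip":1},
  ],
)

```text
clock: 12.18
position: [0.6211, -0.0649, 0.057]
ee_rot: [-3.14, -0.042, 0.003]
force: [-6.4, 1.5, 8.1]
width: 0.681
```

jog_arm(
  moves=[
    {"xyz":[0,0,0.04],"twist":[0,0,0],"grip":1},
    {"xyz":[0,0,0.08],"twist":[0,0,0],"grip":1},
    {"xyz":[0,0,0.08],"twist":[0,0,0],"grip":1},
  ],
)

```text
clock: 12.55
position: [0.6199, -0.0649, 0.0523]
ee_rot: [-3.14, -0.041, 0.006]
force: [-10.7, 2.1, 13.6]
width: 0.688
```

jog_arm(
  moves=[
    {"xyz":[-0.02,0,-0.12],"twist":[0,0,0],"grip":1},
    {"xyz":[-0.06,0,-0.12],"twist":[0,0,0],"grip":1},
    {"xyz":[-0.06,0,-0.12],"twist":[0,0,0],"grip":1},
  ],
)

```text
clock: 12.92
position: [0.6186, -0.0647, 0.0592]
ee_rot: [-3.141, -0.043, -0.0]
force: [0.2, -0.5, -1.4]
width: 0.682
```

jog_arm(
  moves=[
    {"xyz":[0,0,0.1],"twist":[0,0,0],"grip":1},
    {"xyz":[0,0,0.15],"twist":[0,0,0],"grip":1},
    {"xyz":[0,0,0.15],"twist":[0,0,0],"grip":1},
  ],
)

```text
clock: 13.3
position: [0.6186, -0.0647, 0.0499]
ee_rot: [-3.141, -0.043, 0.001]
force: [1.1, -0.1, -1.7]
width: 0.687
```

jog_arm(
  moves=[
    {"xyz":[0,0,0.04],"twist":[0,0,0],"grip":1},
    {"xyz":[0,0,0.07],"twist":[0,0,0],"grip":1},
    {"xyz":[0,0,0.07],"twist":[0,0,0],"grip":1},
  ],
)

```text
clock: 13.68
position: [0.6198, -0.065, 0.048]
ee_rot: [-3.141, -0.043, -0.004]
force: [-3.5, 2.5, 17.3]
width: 0.685
```

jog_arm(
  moves=[
    {"xyz":[0,0,-0.03],"twist":[0,0,0],"grip":-1},
    {"xyz":[0,0,-0.03],"twist":[0,0,0],"grip":-1},
    {"xyz":[0,0,-0.03],"twist":[0,0,0],"grip":-1},
    {"xyz":[0,0,-0.03],"twist":[0,0,0],"grip":-1},
  ],
)

```text
clock: 14.18
position: [0.6185, -0.0648, 0.0477]
ee_rot: [3.141, 0.043, -0.001]
force: [-0.1, 0.6, -0.3]
width: 0.999
```

jog_arm(
  moves=[
    {"xyz":[0,0,-1],"twist":[0,0,0],"grip":-1},
    {"xyz":[0,0,-2],"twist":[0,0,0],"grip":-1},
    {"xyz":[0,0,-2],"twist":[0,0,0],"grip":-1},
    {"xyz":[0,0,-2],"twist":[0,0,0],"grip":-1},
  ],
)

```text
clock: 14.68
position: [0.6184, -0.0643, 0.1676]
ee_rot: [-3.141, -0.043, 0.0]
force: [-0.5, 0.2, -0.8]
width: 1.003
```

```bash
python3 - <<'E'
from h import *
s=arm.observe(); print(s["position"]);img,c=grab("wrist"); cv2.imwrite("pics/w7.png",img)
q=project(c,[(.6195+.0307,-.065,.0645),(.6195-.0307,-.065,.0645)]); print("upright",q.round(1))
ce,n=lugs(img,c,q.mean(0),60,0)
P=plane(c,ce[:2],.0645)[:,:2]; d=P[1]-P[0]; print("lugs",P.round(4),P.mean(0).round(4),np.hypot(*d).round(4),np.degrees(np.arctan2(d[1],d[0])))
E
```

```text
[ 0.61844843 -0.06432815  0.16757107]
upright [[321.6 202.4]
 [319.3 276.5]]
brass [67 41 10  9] [[318.9, 198.5], [319.1, 274.1], [287.0, 203.5], [307.6, 191.8]]
lugs [[ 0.6532 -0.0629]
 [ 0.591  -0.0648]] [ 0.6221 -0.0638] 0.0622 -178.31070434079808
```

Red base is now upright in pocket 0 (lugs 62 mm apart as expected, yaw 1.7°). Next, teal base.

jog_arm(
  moves=[
    {"xyz":[-1,-0.3,-0.3],"twist":[0,0,0],"grip":-1},
    {"xyz":[-2,-0.6,-0.3],"twist":[0,0,0],"grip":-1},
    {"xyz":[-2.9,-0.95,0],"twist":[0,0,0],"grip":-1},
    {"xyz":[-2.9,-0.95,0],"twist":[0,0,0],"grip":-1},
    {"xyz":[-2.9,-0.95,0],"twist":[0,0,0],"grip":-1},
  ],
)

```text
clock: 15.35
position: [0.4432, -0.012, 0.1676]
ee_rot: [3.141, 0.044, -0.001]
force: [0.8, -0.5, 0.7]
width: 1.005
```

```bash
python3 - <<'E'
from h import *
s=arm.observe(); print(s["position"],s["dq"].round(2));img,c=grab("wrist"); cv2.imwrite("pics/w8.png",img); np.save("pics/w8T.npy",c["T"])
q=project(c,(.443,-.012,.05))[0]; print(q)
ce,n=lugs(img,c,q,70,0)
for i in range(len(ce)-1): 
    P=plane(c,ce[[0,i+1]],.0525)[:,:2]; d=P[1]-P[0]; print("lugs",P.round(4).tolist(),P.mean(0).round(4),np.hypot(*d).round(4),np.degrees(np.arctan2(d[1],d[0])))
E
```

```text
[ 0.44324497 -0.01202497  0.16757066] [ 0.03  0.01  0.   -0.05 -0.    0.    0.  ]
[319.30871088 236.94706545]
brass [54 22] [[308.3, 206.3], [317.7, 277.5]]
lugs [[0.4692, -0.0024], [0.4074, -0.0116]] [ 0.4383 -0.007 ] 0.0625 -171.51487903851555
```

```bash
python3 - <<'E'
from h import *
go(.4383,-.0075,.033,8.5)
E
```

```text
xyz [-0.098 -0.09   2.25 ] twist [ 0.006 -0.004 -0.691]
```

jog_arm(
  moves=[
    {"xyz":[-0.1,-0.08,0.6],"twist":[0,0,-0.69],"grip":-1},
    {"xyz":[-0.1,-0.08,1.2],"twist":[0,0,-0.69],"grip":-1},
    {"xyz":[-0.1,-0.08,1.8],"twist":[0,0,-0.69],"grip":-1},
    {"xyz":[-0.1,-0.08,2.25],"twist":[0,0,-0.69],"grip":-1},
    {"xyz":[-0.1,-0.08,2.25],"twist":[0,0,-0.69],"grip":-1},
  ],
)

```text
clock: 16.02
position: [0.4373, -0.0091, 0.0317]
ee_rot: [3.132, 0.229, -0.004]
force: [0.3, -1.1, 0.2]
width: 0.997
```

jog_arm(
  moves=[
    {"xyz":[0,0,0],"twist":[0,0,0],"grip":-1},
    {"xyz":[0,0,0],"twist":[0,0,0],"grip":1},
    {"xyz":[0,0,0],"twist":[0,0,0],"grip":1},
    {"xyz":[0,0,0],"twist":[0,0,0],"grip":1},
    {"xyz":[0,0,0],"twist":[0,0,0],"grip":1},
  ],
  force=30,
)

```text
clock: 16.65
position: [0.4373, -0.0077, 0.0332]
ee_rot: [-3.133, -0.232, -0.001]
force: [-1.7, 1.4, 5.7]
width: 0.683
```

jog_arm(
  moves=[
    {"xyz":[0,0,-0.7],"twist":[0,0,0],"grip":1},
    {"xyz":[0,0,-1.4],"twist":[0,0,0],"grip":1},
    {"xyz":[0,0,-2],"twist":[0,0,0],"grip":1},
    {"xyz":[0,0,-2],"twist":[0,0,0],"grip":1},
  ],
)

```text
clock: 17.15
position: [0.4383, -0.0076, 0.1545]
ee_rot: [-3.132, -0.233, -0.006]
force: [-0.2, 0.0, -2.0]
width: 0.682
```

```bash
python3 - <<'E'
from h import *
go(.54,.155,.15,1.5)
E
```

```text
xyz [ 2.077 -2.43   0.085] twist [-0.005 -0.021  0.7  ]
```

jog_arm(
  moves=[
    {"xyz":[0.7,-0.8,0],"twist":[0,0,0.3],"grip":1},
    {"xyz":[1.4,-1.6,0],"twist":[0,0,0.7],"grip":1},
    {"xyz":[2.08,-2.43,0.08],"twist":[0,0,0.7],"grip":1},
    {"xyz":[2.08,-2.43,0.08],"twist":[0,0,0.7],"grip":1},
    {"xyz":[2.08,-2.43,0.08],"twist":[0,0,0.7],"grip":1},
  ],
)

```text
clock: 17.77
position: [0.5382, 0.1542, 0.1467]
ee_rot: [3.14, 0.04, -0.003]
force: [-0.2, -0.5, -1.5]
width: 0.687
```

```bash
python3 - <<'E'
from h import *
T=pose(); print(T[:3,3],R.from_matrix(T[:3,:3]).as_rotvec());img,c=grab("wrist"); cv2.imwrite("pics/w9.png",img); np.save("pics/w9T.npy",c["T"])
q=project(c,(.6164,.156,.03))[0]; print(q)
q2=project(c,(.540,.155,.14))[0]; ce,n=lugs(img,c,q2,80,0)
x0,y0=int(q[0])-75,max(0,int(q[1])-60); print(x0,y0)
cv2.imwrite("pics/c9.png",cv2.resize(img[y0:y0+115,x0:x0+150],None,fx=5,fy=5,interpolation=2))
E
```

```text
[0.53822662 0.15423914 0.14672262] [ 3.13994734  0.04046325 -0.00315701]
[319.51559623 138.67528355]
brass [227   1   1] [[318.5, 259.2], [300.0, 262.0], [294.0, 264.0]]
244 78
```

View pics/c9.png

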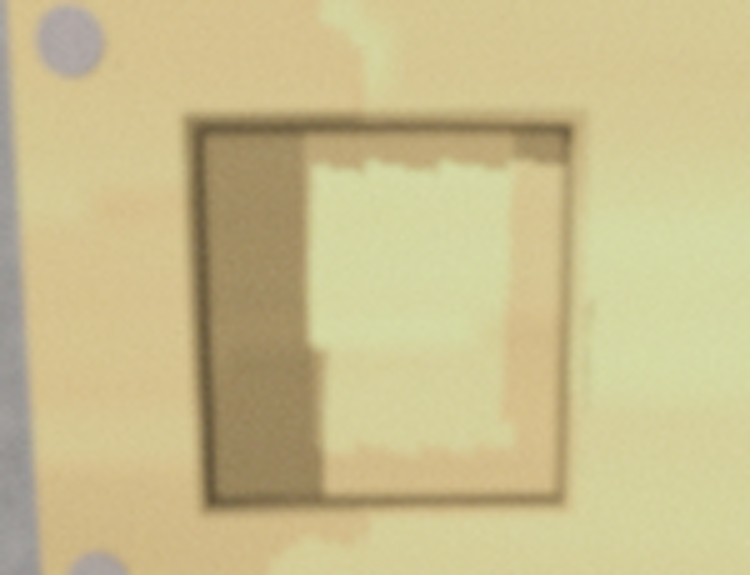

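```bash
python3 - <<'E'
from h import *
p=arm.camera_params("wrist"); c=dict(K=p["mtx"],k=p["k1"],T=np.load("pics/w9T.npy"))
P=plane(c,[(281,101.2),(360.4,100.2),(357,178.6),(284.2,179.6)],.03)[:,:2]; print(P.round(4),P.mean(0).round(4))
for i in range(4): d=P[i]-P[i-1]; print(np.hypot(*d).round(4),np.degrees(np.arctan2(d[1],d[0])).round(2))
go(.6155,.1545,.075,1.5)
E
```

```text
[[0.6425 0.1852]
 [0.6447 0.1264]
 [0.5869 0.1257]
 [0.5847 0.183 ]] [0.6147 0.1551]
0.0579 2.15
0.0588 -87.87
0.0578 -179.23
0.0574 92.21
xyz [1.292 0.011 1.202] twist [ 0.005  0.009 -0.013]
```

jog_arm(
  moves=[
    {"xyz":[0.65,0.01,0.2],"twist":[0,0,0],"grip":1},
    {"xyz":[1.265,0.01,0.6],"twist":[0,0,-0.02],"grip":1},
    {"xyz":[1.265,0.01,1.2],"twist":[0,0,-0.02],"grip":1},
    {"xyz":[1.265,0.01,1.2],"twist":[0,0,-0.02],"grip":1},
    {"xyz":[1.265,0.01,1.2],"twist":[0,0,-0.02],"grip":1},
  ],
)

```text
clock: 18.45
position: [0.6149, 0.1549, 0.0774]
ee_rot: [-3.141, -0.043, -0.001]
force: [0.5, 0.5, -0.9]
width: 0.682
```

jog_arm(
  moves=[
    {"xyz":[0,0,0.1],"twist":[0,0,0],"grip":1},
    {"xyz":[0,0,0.2],"twist":[0,0,0],"grip":1},
    {"xyz":[0,0,0.28],"twist":[0,0,0],"grip":1},
    {"xyz":[0,0,0.28],"twist":[0,0,0],"grip":1},
  ],
)

```text
clock: 18.95
position: [0.6143, 0.156, 0.0604]
ee_rot: [-3.14, -0.046, 0.001]
force: [-8.0, 0.6, 13.6]
width: 0.687
```

jog_arm(
  moves=[
    {"xyz":[-0.02,0.01,-0.08],"twist":[0,0,0],"grip":1},
    {"xyz":[-0.035,0.01,-0.08],"twist":[0,0,0],"grip":1},
    {"xyz":[-0.035,0.01,-0.08],"twist":[0,0,0],"grip":1},
  ],
)

```text
clock: 19.32
position: [0.6127, 0.1555, 0.064]
ee_rot: [-3.141, -0.046, 0.0]
force: [-0.5, -0.6, -1.6]
width: 0.684
```

jog_arm(
  moves=[
    {"xyz":[0,0,0.08],"twist":[0,0,0],"grip":1},
    {"xyz":[0,0,0.15],"twist":[0,0,0],"grip":1},
    {"xyz":[0,0,0.15],"twist":[0,0,0],"grip":1},
  ],
)

```text
clock: 19.7
position: [0.6125, 0.1553, 0.0545]
ee_rot: [3.141, 0.045, -0.002]
force: [-1.4, 0.1, -1.1]
width: 0.687
```

jog_arm(
  moves=[
    {"xyz":[0,0,0.07],"twist":[0,0,0],"grip":1},
    {"xyz":[0,0,0.13],"twist":[0,0,0],"grip":1},
    {"xyz":[0,0,0.13],"twist":[0,0,0],"grip":1},
  ],
)

```text
clock: 20.08
position: [0.6126, 0.1554, 0.047]
ee_rot: [3.141, 0.045, -0.001]
force: [0.3, 0.2, -1.7]
width: 0.682
```

jog_arm(
  moves=[
    {"xyz":[0,0,0.03],"twist":[0,0,0],"grip":1},
    {"xyz":[0,0,0.03],"twist":[0,0,0],"grip":1},
  ],
)

```text
clock: 20.32
position: [0.613, 0.1554, 0.0456]
ee_rot: [-3.141, -0.045, -0.0]
force: [-0.1, -0.5, -1.2]
width: 0.69
```

jog_arm(
  moves=[
    {"xyz":[0,0,0],"twist":[0,0,0],"grip":-1},
    {"xyz":[0,0,0],"twist":[0,0,0],"grip":-1},
    {"xyz":[0,0,0],"twist":[0,0,0],"grip":-1},
    {"xyz":[0,0,0],"twist":[0,0,0],"grip":-1},
  ],
)

```text
clock: 20.82
position: [0.6129, 0.1554, 0.0456]
ee_rot: [-3.141, -0.045, -0.0]
force: [0.3, 0.2, -0.8]
width: 0.993
```

jog_arm(
  moves=[
    {"xyz":[0,0,-1],"twist":[0,0,0],"grip":-1},
    {"xyz":[0,0,-2],"twist":[0,0,0],"grip":-1},
    {"xyz":[0,0,-2],"twist":[0,0,0],"grip":-1},
    {"xyz":[0,0,-2],"twist":[0,0,0],"grip":-1},
  ],
)

```text
clock: 21.32
position: [0.6125, 0.1557, 0.1653]
ee_rot: [-3.141, -0.046, 0.001]
force: [-0.9, 0.2, -1.1]
width: 1.0
```

```bash
python3 - <<'E'
from h import *
s=arm.observe(); print(s["position"]);img,c=grab("wrist"); cv2.imwrite("pics/w10.png",img)
q=project(c,[(.6137+.0307,.155,.0645),(.6137-.0307,.155,.0645)]); print("upright",q.round(1))
ce,n=lugs(img,c,q.mean(0),60,0)
P=plane(c,ce[:2],.0645)[:,:2]; d=P[1]-P[0]; print("lugs",P.round(4),P.mean(0).round(4),np.hypot(*d).round(4),np.degrees(np.arctan2(d[1],d[0])))
t,c=grab("top"); cv2.imwrite("pics/t10.png",t)
for n_,col,r in (("cap_teal","teal",(225,290,295,345)),("inner_teal","teal",(465,255,515,300)),("inner_red","red",(450,300,490,340)),("cap_red","red",(130,300,175,345))):
    u0,v0,u1,v1=r; m=mask(t,col)[v0:v1,u0:u1]; ys,xs=np.nonzero(m); print(n_,len(xs),xs.mean().round(1)+u0,ys.mean().round(1)+v0)
go(.5,-.38,.2,1.5)
E
```

```text
[0.61253586 0.15572093 0.16528466]
upright [[321.7 202.9]
 [319.4 277.5]]
brass [60 33  1] [[319.1, 200.6], [319.2, 277.0], [352.0, 199.0]]
lugs [[0.6461 0.157 ]
 [0.5835 0.1552]] [0.6148 0.1561] 0.0626 -178.30055647897007
cap_teal 400 255.4 317.5
inner_teal 290 486.3 276.9
inner_red 309 466.3 318.6
cap_red 157 163.5 328.0
xyz [-2.126  8.869 -0.591] twist [0.001 0.012 0.017]
```

Both bases are seated (lug span ~62.5 mm, yaw 1.7° each). Now the small canisters.

jog_arm(
  moves=[
    {"xyz":[-1.1,4.4,-0.6],"twist":[0,0,0],"grip":-1},
    {"xyz":[-1.1,4.4,-0.6],"twist":[0,0,0],"grip":-1},
    {"xyz":[-1.1,4.4,-0.6],"twist":[0,0,0],"grip":-1},
    {"xyz":[-1.1,4.4,-0.6],"twist":[0,0,0],"grip":-1},
    {"xyz":[-1.1,4.4,-0.6],"twist":[0,0,0],"grip":-1},
  ],
)

```text
clock: 22.05
position: [0.5526, -0.1146, 0.2014]
ee_rot: [3.14, 0.037, -0.001]
force: [-0.5, 0.7, -1.0]
width: 1.003
```

jog_arm(
  moves=[
    {"xyz":[-1.0,4.4,0],"twist":[0,0,0],"grip":-1},
    {"xyz":[-1.0,4.4,0],"twist":[0,0,0],"grip":-1},
    {"xyz":[-1.0,4.4,0],"twist":[0,0,0],"grip":-1},
    {"xyz":[-1.0,4.4,0],"twist":[0,0,0],"grip":-1},
    {"xyz":[-1.0,4.4,0],"twist":[0,0,0],"grip":-1},
  ],
)

```text
clock: 22.68
position: [0.4991, -0.3804, 0.2006]
ee_rot: [3.14, 0.036, -0.004]
force: [0.6, 0.9, -0.7]
width: 1.003
```

```bash
python3 - <<'E'
from h import *
s=arm.observe(); print(s["position"],s["dq"].round(2));img,c=grab("wrist"); cv2.imwrite("pics/w11.png",img); np.save("pics/w11T.npy",c["T"])
for n,p in dict(bred=(.453,-.253,.058),ired=(.452,-.36,.05),iteal=(.545,-.41,.05)).items(): print(n,project(c,p).round(0))
t,c=grab("top"); cv2.imwrite("pics/t11.png",t)
cv2.imwrite("pics/c11.png",np.hstack([img,cv2.resize(t[230:380,100:420],(640,300))[:, :640][:300].copy() if 0 else cv2.resize(t[290:350,120:180],(480,480))])[:, :])
a=cv2.imread("pics/c11.png"); cv2.imwrite("pics/c11.png",cv2.resize(a,(800,343)))
E
```

```text
[ 0.49911691 -0.38036294  0.20060792] [ 0.3   0.09 -0.1  -0.17 -0.04  0.09  0.19]
bred [[184. 272.]]
ired [[297. 272.]]
iteal [[354. 177.]]
```

View pics/c11.png

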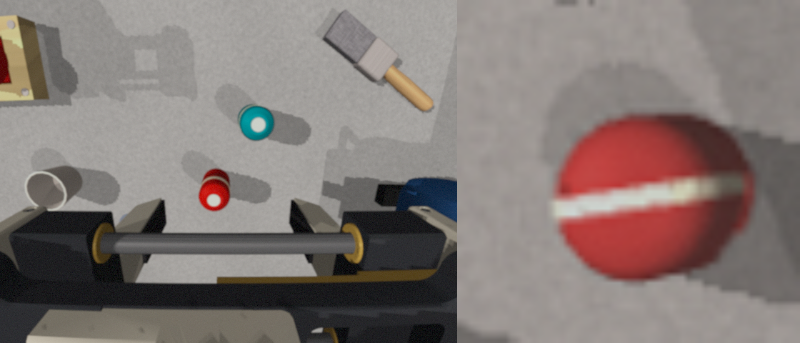

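The teal inner's white top is at about (360,173) px and red's at (299,280). The red cap has not moved.

```bash
cat >> h.py <<'E'
def whitetop(img,c,guess,z,r=45):
    q=project(c,guess)[0]; h=cv2.cvtColor(img,cv2.COLOR_BGR2HSV); m=cv2.inRange(h,(0,0,175),(180,75,255))
    d=np.zeros_like(m); cv2.circle(d,tuple(int(v) for v in q),r,255,-1); n,l,st,ce=cv2.connectedComponentsWithStats(m&d)
    for i in 1+np.argsort(-st[1:,4])[:3]: print("white",st[i].tolist(),ce[i].round(1),plane(c,ce[i],z)[0].round(4))
E
python3 - <<'E'
from h import *
s=arm.observe(); print(s["position"]); img,c=grab("wrist"); s=arm.observe();print(s["position"],s["dq"].round(3))
whitetop(img,c,(.545,-.41,.06),.072); whitetop(img,c,(.452,-.36,.06),.072)
E
```

```text
[ 0.49981102 -0.37901943  0.20048518]
[ 0.50102201 -0.3767998   0.20030925] [-0.049 -0.009 -0.019  0.005 -0.004  0.005 -0.008]
white [352, 165, 20, 20, 319] [361.7 174.7] [ 0.5502 -0.4127  0.072 ]
white [334, 198, 1, 1, 1] [334. 198.] [ 0.5304 -0.3906  0.072 ]
white [291, 272, 18, 17, 243] [299.4 280.3] [ 0.4545 -0.3621  0.072 ]
```

```bash
python3 - <<'E'
from h import *
go(.5497,-.4125,.12,1.5);go(.5497,-.4125,.047,1.5)
E
```

```text
xyz [0.798 0.617 1.337] twist [-0.005  0.011  0.   ]
xyz [0.8   0.618 2.553] twist [-0.005  0.011  0.   ]
```

jog_arm(
  moves=[
    {"xyz":[0.8,0.62,0.6],"twist":[0,0,0],"grip":-1},
    {"xyz":[0.8,0.62,1.3],"twist":[0,0,0],"grip":-1},
    {"xyz":[0.8,0.62,2],"twist":[0,0,0],"grip":-1},
    {"xyz":[0.8,0.62,2.55],"twist":[0,0,0],"grip":-1},
    {"xyz":[0.8,0.62,2.55],"twist":[0,0,0],"grip":-1},
  ],
)

```text
clock: 23.45
position: [0.5507, -0.4082, 0.0452]
ee_rot: [-3.137, -0.049, 0.007]
force: [1.4, -0.3, -0.0]
width: 1.001
```

jog_arm(
  moves=[
    {"xyz":[0,0,0],"twist":[0,0,0],"grip":-1},
    {"xyz":[0,0,0],"twist":[0,0,0],"grip":1},
    {"xyz":[0,0,0],"twist":[0,0,0],"grip":1},
    {"xyz":[0,0,0],"twist":[0,0,0],"grip":1},
    {"xyz":[0,0,0],"twist":[0,0,0],"grip":1},
  ],
  force=15,
)

```text
clock: 24.08
position: [0.5513, -0.4119, 0.0487]
ee_rot: [3.141, 0.045, 0.0]
force: [0.2, -0.2, -0.1]
width: 0.614
```

jog_arm(
  moves=[
    {"xyz":[0,0,0],"twist":[0,0,0],"grip":1},
    {"xyz":[0,0,-0.8],"twist":[0,0,0],"grip":1},
    {"xyz":[0,0,-1.6],"twist":[0,0,0],"grip":1},
    {"xyz":[0,0,-2.3],"twist":[0,0,0],"grip":1},
    {"xyz":[0,0,-2.3],"twist":[0,0,0],"grip":1},
  ],
)

```text
clock: 24.7
position: [0.5521, -0.4136, 0.1902]
ee_rot: [3.138, 0.045, 0.007]
force: [-0.0, -0.2, -2.3]
width: 0.449
```

```bash
python3 - <<'E'
from h import *
go(.6148,.1554,.185,1.5)
E
```

```text
xyz [ 1.317 -9.45   0.057] twist [ 0.021 -0.025  0.014]
```

jog_arm(
  moves=[
    {"xyz":[0.7,-4.8,0],"twist":[0,0,0],"grip":1},
    {"xyz":[0.7,-4.8,0],"twist":[0,0,0],"grip":1},
    {"xyz":[0.7,-4.8,0],"twist":[0,0,0],"grip":1},
    {"xyz":[0.7,-4.8,0],"twist":[0,0,0],"grip":1},
    {"xyz":[0.7,-4.8,0],"twist":[0,0,0],"grip":1},
  ],
)

```text
clock: 25.32
position: [0.5847, -0.1186, 0.1851]
ee_rot: [-3.14, -0.05, 0.003]
force: [0.0, -0.4, -1.7]
width: 0.45
```

jog_arm(
  moves=[
    {"xyz":[0.6,-4.4,0],"twist":[0,0,0],"grip":1},
    {"xyz":[0.6,-4.4,0],"twist":[0,0,0],"grip":1},
    {"xyz":[0.6,-4.4,0],"twist":[0,0,0],"grip":1},
    {"xyz":[0.6,-4.4,0],"twist":[0,0,0],"grip":1},
    {"xyz":[0.6,-4.4,0],"twist":[0,0,0],"grip":1},
  ],
)

```text
clock: 25.95
position: [0.6124, 0.1483, 0.1844]
ee_rot: [-3.14, -0.057, 0.004]
force: [-0.9, 0.2, -0.6]
width: 0.454
```

jog_arm(
  moves=[
    {"xyz":[0,0,0],"twist":[0,0,0],"grip":1},
    {"xyz":[0,0,0],"twist":[0,0,0],"grip":1},
  ],
)

```text
clock: 26.2
position: [0.613, 0.1396, 0.1864]
ee_rot: [3.14, 0.04, -0.0]
force: [-0.6, -0.1, -0.4]
width: 0.449
```

```bash
python3 - <<'E'
from h import *
go(.6160,.1554,.115,1.5)
E
```

```text
xyz [ 0.058 -0.263  1.19 ] twist [ 0.006  0.002 -0.002]
```

jog_arm(
  moves=[
    {"xyz":[0.06,-0.26,0],"twist":[0,0,0],"grip":1},
    {"xyz":[0.06,-0.26,0.5],"twist":[0,0,0],"grip":1},
    {"xyz":[0.06,-0.26,1],"twist":[0,0,0],"grip":1},
    {"xyz":[0.06,-0.26,1],"twist":[0,0,0],"grip":1},
  ],
)

```text
clock: 26.7
position: [0.6152, 0.1579, 0.1248]
ee_rot: [3.141, 0.044, -0.006]
force: [-0.1, 0.3, -1.1]
width: 0.453
```

```bash
python3 - <<'E'
from h import *
s=arm.observe();print(s["position"],s["dq"].round(2));go(.6160,.1554,.0855,1.5)
E
```

```text
[0.61517183 0.15791328 0.12476888] [-0.01 -0.03  0.04 -0.04  0.02  0.02 -0.01]
xyz [0.015 0.042 0.654] twist [0.002 0.021 0.011]
```

jog_arm(
  moves=[
    {"xyz":[0.015,0.03,0],"twist":[0,0,0],"grip":1},
    {"xyz":[0.015,0.03,0.2],"twist":[0,0,0],"grip":1},
    {"xyz":[0.015,0.03,0.4],"twist":[0,0,0],"grip":1},
    {"xyz":[0.015,0.03,0.63],"twist":[0,0,0],"grip":1},
    {"xyz":[0.015,0.03,0.63],"twist":[0,0,0],"grip":1},
  ],
)

```text
clock: 27.32
position: [0.6183, 0.155, 0.0887]
ee_rot: [3.14, 0.044, 0.003]
force: [0.8, -1.2, 2.7]
width: 0.453
```

jog_arm(
  moves=[
    {"xyz":[0,0,0.03],"twist":[0,0,0],"grip":1},
    {"xyz":[0,0,0.03],"twist":[0,0,0],"grip":1},
  ],
)

```text
clock: 27.58
position: [0.6186, 0.155, 0.0883]
ee_rot: [3.141, 0.044, 0.004]
force: [-2.0, -1.9, 14.7]
width: 0.455
```

jog_arm(
  moves=[
    {"xyz":[0,0,-0.02],"twist":[0,0,0],"grip":-0.2},
    {"xyz":[0,0,-0.02],"twist":[0,0,0],"grip":-0.2},
    {"xyz":[0,0,-0.02],"twist":[0,0,0],"grip":-1},
    {"xyz":[0,0,-0.02],"twist":[0,0,0],"grip":-1},
    {"xyz":[0,0,-0.02],"twist":[0,0,0],"grip":-1},
  ],
)

```text
clock: 28.2
position: [0.6173, 0.1561, 0.088]
ee_rot: [-3.141, -0.045, 0.0]
force: [0.4, 0.6, -0.3]
width: 0.879
```

jog_arm(
  moves=[
    {"xyz":[0,0,-0.8],"twist":[0,0,0],"grip":-1},
    {"xyz":[0,0,-1.6],"twist":[0,0,0],"grip":-1},
    {"xyz":[0,0,-2],"twist":[0,0,0],"grip":-1},
    {"xyz":[0,0,-2],"twist":[0,0,0],"grip":-1},
  ],
)

```text
clock: 28.7
position: [0.6184, 0.156, 0.2101]
ee_rot: [-3.14, -0.045, -0.005]
force: [0.7, -0.3, -0.1]
width: 0.999
```

```bash
python3 - <<'E'
from h import *
s=arm.observe();print(s["position"]); img,c=grab("wrist"); cv2.imwrite("pics/w12.png",img)
for z in (.102,.108,.114): whitetop(img,c,(.6148,.156,.108),z)
q=project(c,[(.6137+.0307,.155,.0645),(.6137-.0307,.155,.0645)]); lugs(img,c,q.mean(0),60,0); print(q)
S,cs=grab("side"); cv2.imwrite("pics/s12.png",S)
for z in (.102,.108,.114): whitetop(S,cs,(.6148,.156,.108),z,25)
cv2.imwrite("pics/c12.png",np.hstack([cv2.resize(img[150:310,240:400],(400,400)),cv2.resize(S[240:340,260:360],(400,400))]))
E
```

```text
[0.61839756 0.15596648 0.21010803]
white [275, 255, 84, 15, 520] [308.3 265. ] [0.597  0.1646 0.102 ]
white [310, 236, 21, 20, 317] [319.8 245.3] [0.6144 0.1557 0.102 ]
white [275, 227, 17, 26, 233] [281.8 240.1] [0.6179 0.1864 0.102 ]
white [275, 255, 84, 15, 520] [308.3 265. ] [0.5994 0.1645 0.108 ]
white [310, 236, 21, 20, 317] [319.8 245.3] [0.6163 0.1557 0.108 ]
white [275, 227, 17, 26, 233] [281.8 240.1] [0.6198 0.1858 0.108 ]
white [275, 255, 84, 15, 520] [308.3 265. ] [0.6018 0.1644 0.114 ]
white [310, 236, 21, 20, 317] [319.8 245.3] [0.6183 0.1558 0.114 ]
white [275, 227, 17, 26, 233] [281.8 240.1] [0.6217 0.1851 0.114 ]
brass [45  5  1] [[319.0, 198.2], [318.8, 265.4], [348.0, 204.0]]
[[321.38974207 200.19394683]
 [319.39360246 264.46386382]]
white [272, 259, 31, 41, 438] [282.2 275.3] [0.6534 0.1364 0.102 ]
white [294, 280, 8, 7, 50] [297.6 283.1] [0.6175 0.1492 0.102 ]
white [289, 297, 14, 5, 28] [295.3 299.7] [0.6105 0.1909 0.102 ]
white [272, 259, 31, 41, 438] [282.2 275.3] [0.6515 0.1415 0.108 ]
white [294, 280, 8, 7, 50] [297.6 283.1] [0.6159 0.1542 0.108 ]
white [289, 297, 14, 5, 28] [295.3 299.7] [0.609  0.1956 0.108 ]
white [272, 259, 31, 41, 438] [282.2 275.3] [0.6495 0.1466 0.114 ]
white [294, 280, 8, 7, 50] [297.6 283.1] [0.6143 0.1592 0.114 ]
white [289, 297, 14, 5, 28] [295.3 299.7] [0.6074 0.2002 0.114 ]
```

View pics/c12.png

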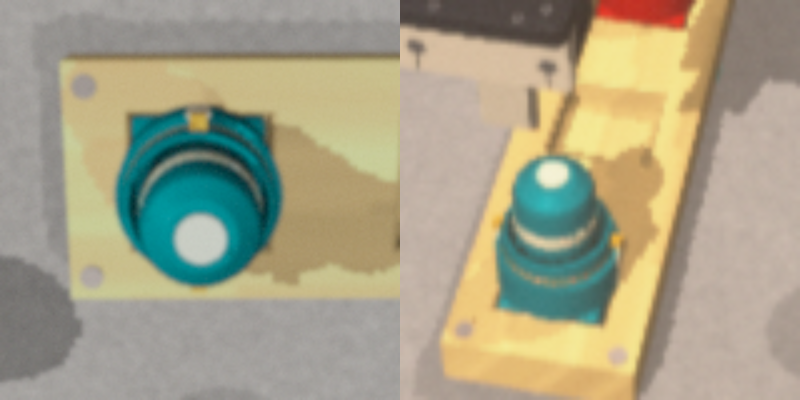

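Two-view triangulation puts the teal inner's top at z≈0.108 at (0.616, 0.155), so it is seated. Now the red inner.

```bash
python3 - <<'E'
from h import *
go(.4540,-.363,.21,1.5)
E
```

```text
xyz [-2.968  8.572 -0.042] twist [-0.002  0.003  0.017]
```

jog_arm(
  moves=[
    {"xyz":[-1.5,4.3,0],"twist":[0,0,0],"grip":-1},
    {"xyz":[-1.5,4.3,0],"twist":[0,0,0],"grip":-1},
    {"xyz":[-1.5,4.3,0],"twist":[0,0,0],"grip":-1},
    {"xyz":[-1.5,4.3,0],"twist":[0,0,0],"grip":-1},
    {"xyz":[-1.5,4.3,0],"twist":[0,0,0],"grip":-1},
  ],
)

```text
clock: 29.42
position: [0.5324, -0.1081, 0.2075]
ee_rot: [3.141, 0.037, -0.002]
force: [1.3, 1.0, 0.2]
width: 0.999
```

jog_arm(
  moves=[
    {"xyz":[-1.5,4.3,0],"twist":[0,0,0],"grip":-1},
    {"xyz":[-1.5,4.3,0],"twist":[0,0,0],"grip":-1},
    {"xyz":[-1.5,4.3,0],"twist":[0,0,0],"grip":-1},
    {"xyz":[-1.5,4.3,0],"twist":[0,0,0],"grip":-1},
    {"xyz":[-1.5,4.3,0],"twist":[0,0,0],"grip":-1},
  ],
)

```text
clock: 30.05
position: [0.4493, -0.3684, 0.2073]
ee_rot: [3.141, 0.037, -0.003]
force: [0.7, 0.7, 0.1]
width: 1.0
```

jog_arm(
  moves=[
    {"xyz":[0,0,0],"twist":[0,0,0],"grip":-1},
    {"xyz":[0,0,0],"twist":[0,0,0],"grip":-1},
    {"xyz":[0,0,0],"twist":[0,0,0],"grip":-1},
  ],
)

```text
clock: 30.42
position: [0.4531, -0.3632, 0.2076]
ee_rot: [-3.14, -0.049, 0.001]
force: [-0.4, 0.7, 0.6]
width: 0.998
```

```bash
python3 - <<'E'
from h import *
print(arm.observe()["position"]); img,c=grab("wrist"); whitetop(img,c,(.4545,-.362,.06),.072); go(.4545,-.3625,.0475,1.5)
E
```

```text
[ 0.45313973 -0.36320909  0.20756485]
white [310, 221, 18, 18, 261] [318.5 229.5] [ 0.4543 -0.3623  0.072 ]
xyz [ 0.024 -0.012  2.671] twist [-0.005  0.002  0.029]
```

jog_arm(
  moves=[
    {"xyz":[0.02,0,0.8],"twist":[0,0,0.03],"grip":-1},
    {"xyz":[0.02,0,1.6],"twist":[0,0,0.03],"grip":-1},
    {"xyz":[0.02,0,2.3],"twist":[0,0,0.03],"grip":-1},
    {"xyz":[0.02,0,2.67],"twist":[0,0,0.03],"grip":-1},
    {"xyz":[0.02,0,2.67],"twist":[0,0,0.03],"grip":-1},
  ],
)

```text
clock: 31.1
position: [0.4532, -0.3633, 0.0466]
ee_rot: [-3.139, -0.039, 0.004]
force: [-0.5, -0.2, 0.2]
width: 1.002
```

jog_arm(
  moves=[
    {"xyz":[0,0,0],"twist":[0,0,0],"grip":1},
    {"xyz":[0,0,0],"twist":[0,0,0],"grip":1},
    {"xyz":[0,0,0],"twist":[0,0,0],"grip":1},
    {"xyz":[0,0,0],"twist":[0,0,0],"grip":1},
    {"xyz":[0,0,0],"twist":[0,0,0],"grip":1},
  ],
)

```text
clock: 31.72
position: [0.4536, -0.3648, 0.0481]
ee_rot: [3.141, 0.037, 0.0]
force: [-0.6, 0.2, 0.3]
width: 0.505
```

jog_arm(
  moves=[
    {"xyz":[0,0,0],"twist":[0,0,0],"grip":1},
    {"xyz":[0,0,0],"twist":[0,0,0],"grip":1},
    {"xyz":[0,0,-0.8],"twist":[0,0,0],"grip":1},
    {"xyz":[0,0,-1.6],"twist":[0,0,0],"grip":1},
    {"xyz":[0,0,-2.2],"twist":[0,0,0],"grip":1},
  ],
)

```text
clock: 32.35
position: [0.4535, -0.3652, 0.1817]
ee_rot: [3.141, 0.037, 0.001]
force: [1.4, -0.7, -0.6]
width: 0.449
```

```bash
python3 - <<'E'
from h import *
go(.6221,-.065,.18,1.5)
E
```

```text
xyz [ 2.926 -4.937  0.026] twist [ 0.004 -0.003 -0.017]
```

jog_arm(
  moves=[
    {"xyz":[2.4,-4.1,0],"twist":[0,0,0],"grip":1},
    {"xyz":[2.4,-4.1,0],"twist":[0,0,0],"grip":1},
    {"xyz":[2.4,-4.1,0],"twist":[0,0,0],"grip":1},
    {"xyz":[2.4,-4.1,0],"twist":[0,0,0],"grip":1},
    {"xyz":[2.4,-4.1,0],"twist":[0,0,0],"grip":1},
  ],
)

```text
clock: 32.98
position: [0.5931, -0.1114, 0.1793]
ee_rot: [-3.14, -0.044, 0.001]
force: [0.5, -1.1, -1.8]
width: 0.452
```

jog_arm(
  moves=[
    {"xyz":[0.52,-0.83,0],"twist":[0,0,0],"grip":1},
    {"xyz":[0.52,-0.83,0],"twist":[0,0,0],"grip":1},
    {"xyz":[0.52,-0.83,0.5],"twist":[0,0,0],"grip":1},
    {"xyz":[0.52,-0.83,0.9],"twist":[0,0,0],"grip":1},
    {"xyz":[0.52,-0.83,0.9],"twist":[0,0,0],"grip":1},
  ],
)

```text
clock: 33.6
position: [0.6202, -0.065, 0.1243]
ee_rot: [-3.141, -0.036, 0.005]
force: [0.1, 0.4, -0.5]
width: 0.454
```

```bash
python3 - <<'E'
from h import *
s=arm.observe();print(s["position"],s["dq"].round(2));go(.6213,-.065,.087,1.5)
E
```

```text
[ 0.62022219 -0.06502419  0.12434237] [-0.01 -0.03  0.03 -0.04  0.02  0.02 -0.01]
xyz [0.02  0.    0.622] twist [-0.001  0.02  -0.017]
```

jog_arm(
  moves=[
    {"xyz":[0.01,0,0.2],"twist":[0,0,0],"grip":1},
    {"xyz":[0.01,0,0.4],"twist":[0,0,0],"grip":1},
    {"xyz":[0.01,0,0.6],"twist":[0,0,0],"grip":1},
    {"xyz":[0.01,0,0.6],"twist":[0,0,0],"grip":1},
  ],
)

```text
clock: 34.1
position: [0.6216, -0.0648, 0.0889]
ee_rot: [-3.141, -0.037, 0.003]
force: [0.1, -0.1, -0.3]
width: 0.451
```

jog_arm(
  moves=[
    {"xyz":[0,0,0],"twist":[0,0,0],"grip":-0.2},
    {"xyz":[0,0,0],"twist":[0,0,0],"grip":-0.2},
    {"xyz":[0,0,0],"twist":[0,0,0],"grip":-1},
    {"xyz":[0,0,0],"twist":[0,0,0],"grip":-1},
    {"xyz":[0,0,0],"twist":[0,0,0],"grip":-1},
  ],
)

```text
clock: 34.72
position: [0.6223, -0.065, 0.09]
ee_rot: [-3.141, -0.037, -0.0]
force: [-0.3, 0.5, -0.0]
width: 0.875
```

jog_arm(
  moves=[
    {"xyz":[0,0,-0.8],"twist":[0,0,0],"grip":-1},
    {"xyz":[0,0,-1.6],"twist":[0,0,0],"grip":-1},
    {"xyz":[0,0,-2],"twist":[0,0,0],"grip":-1},
    {"xyz":[0,0,-2],"twist":[0,0,0],"grip":-1},
  ],
)

```text
clock: 35.22
position: [0.6232, -0.0654, 0.2119]
ee_rot: [3.141, 0.037, 0.005]
force: [-0.2, 0.0, -0.2]
width: 1.0
```

```bash
python3 - <<'E'
from h import *
s=arm.observe();print(s["position"]); img,c=grab("wrist"); cv2.imwrite("pics/w13.png",img)
S,cs=grab("side"); cv2.imwrite("pics/s13.png",S)
for z in (.102,.108,.114): print(z);whitetop(img,c,(.622,-.064,.108),z,25);whitetop(S,cs,(.622,-.064,.108),z,12)
t,c=grab("top"); cv2.imwrite("pics/t13.png",t)
for n_,col,r in (("cap_teal","teal",(225,290,295,345)),("cap_red","red",(130,300,175,345))):
    u0,v0,u1,v1=r; m=mask(t,col)[v0:v1,u0:u1]; ys,xs=np.nonzero(m); print(n_,len(xs),xs.mean().round(1)+u0,ys.mean().round(1)+v0)
go(.45,.113,.2,1.5)
E
```

```text
[ 0.6232302  -0.06541113  0.21189084]
0.102
white [308, 233, 20, 20, 318] [317.7 242.7] [ 0.6208 -0.0641  0.102 ]
white [293, 250, 9, 10, 32] [297. 255.] [ 0.6098 -0.0473  0.102 ]
white [308, 263, 20, 5, 28] [316.9 265.8] [ 0.6007 -0.0638  0.102 ]
white [308, 200, 25, 20, 227] [319.5 207.6] [ 0.6304 -0.089   0.102 ]
white [318, 211, 6, 4, 19] [320.6 212.6] [ 0.6238 -0.072   0.102 ]
0.108
white [308, 233, 20, 20, 318] [317.7 242.7] [ 0.6228 -0.0641  0.108 ]
white [293, 250, 9, 10, 32] [297. 255.] [ 0.612  -0.0476  0.108 ]
white [308, 263, 20, 5, 28] [316.9 265.8] [ 0.6031 -0.0638  0.108 ]
white [308, 200, 25, 20, 227] [319.5 207.6] [ 0.6287 -0.082   0.108 ]
white [318, 211, 6, 4, 19] [320.6 212.6] [ 0.6222 -0.0652  0.108 ]
0.114
white [308, 233, 20, 20, 318] [317.7 242.7] [ 0.6247 -0.0641  0.114 ]
white [293, 250, 9, 10, 32] [297. 255.] [ 0.6142 -0.048   0.114 ]
white [308, 263, 20, 5, 28] [316.9 265.8] [ 0.6055 -0.0638  0.114 ]
white [308, 200, 25, 20, 227] [319.5 207.6] [ 0.627 -0.075  0.114]
white [318, 211, 6, 4, 19] [320.6 212.6] [ 0.6205 -0.0583  0.114 ]
cap_teal 0 nan nan
cap_red 523 151.7 324.4
xyz [-2.791 -3.027  0.154] twist [-0.003  0.007 -0.013]<stdin>:7: RuntimeWarning: Mean of empty slice.
  ret = ret.dtype.type(ret / rcount)
```

Red inner is also seated (top at z≈0.108). In the top view the teal cap is hidden or moved, so I'll go look with the wrist camera.

jog_arm(
  moves=[
    {"xyz":[-2.8,-3.0,0],"twist":[0,0,0],"grip":-1},
    {"xyz":[-2.8,-3.0,0],"twist":[0,0,0],"grip":-1},
    {"xyz":[-2.8,-3.0,0],"twist":[0,0,0],"grip":-1},
    {"xyz":[-2.8,-3.0,0],"twist":[0,0,0],"grip":-1},
    {"xyz":[-2.8,-3.0,0],"twist":[0,0,0],"grip":-1},
  ],
)

```text
clock: 36.0
position: [0.446, 0.1163, 0.2083]
ee_rot: [-3.14, -0.053, 0.007]
force: [-0.0, -0.4, 0.2]
width: 1.001
```

jog_arm(
  moves=[
    {"xyz":[0,0,0],"twist":[0,0,0],"grip":-1},
    {"xyz":[0,0,0],"twist":[0,0,0],"grip":-1},
    {"xyz":[0,0,0],"twist":[0,0,0],"grip":-1},
  ],
)

```text
clock: 36.38
position: [0.4508, 0.1094, 0.2099]
ee_rot: [3.141, 0.032, 0.001]
force: [-0.1, -0.2, -0.5]
width: 0.997
```

```bash
python3 - <<'E'
from h import *
s=arm.observe();print(s["position"]); img,c=grab("wrist"); cv2.imwrite("pics/w14.png",img); np.save("pics/w14T.npy",c["T"])
print(project(c,(.452,.113,.055)))
m=mask(img,"teal",100); m[300:]=0
n,l,st,ce=cv2.connectedComponentsWithStats(m)
for i in range(1,n):
    if st[i,4]>100: print(st[i],ce[i].round(0),plane(c,ce[i],.05)[0].round(3))
E
```

```text
[0.45075957 0.10939233 0.20992458]
[[315.3480118  223.86298331]]
[ 227    0   78   73 4040] [267.  34.] [0.611 0.156 0.05 ]
[ 282  182   64   39 1829] [313. 202.] [0.471 0.116 0.05 ]
[ 285  223   62   28 1036] [317. 237.] [0.437 0.111 0.05 ]
```

View pics/w14.png

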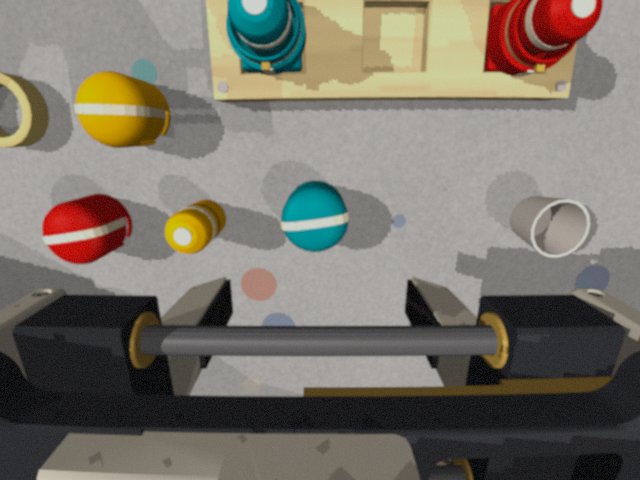

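Teal cap is in place, silhouette centre (315,217), stripe from (282,225) to (347,218); both inners stand in their bases.

```bash
cat >> h.py <<'E'
def cap(img,c,col,guess,r=42):
    """cap axis xy and stripe angle: y-extremes at z .046 ring, stripe mid at top z .06, stripe ends symmetric (equal height)"""
    q=project(c,guess)[0]; h=cv2.cvtColor(img,cv2.COLOR_BGR2HSV); d=np.zeros(img.shape[:2],np.uint8); cv2.circle(d,tuple(int(v) for v in q),r,255,-1)
    w=cv2.inRange(h,(0,0,150),(180,110,255))&d
    body=mask(img,col,100)&d; ct=np.vstack([k[:,0] for k in cv2.findContours(body,cv2.RETR_EXTERNAL,cv2.CHAIN_APPROX_NONE)[0] if len(k)>25])
    hull=cv2.convexHull(ct); hm=np.zeros_like(d); cv2.drawContours(hm,[hull],-1,255,-1); s=w&hm
    n,l,st,ce=cv2.connectedComponentsWithStats(s); k=1+np.argmax(st[1:,4]); vs,us=np.nonzero(l==k)
    print("hull",cv2.boundingRect(hull),"stripe",st[k].tolist())
    return us,vs,hull
E
python3 - <<'E'
from h import *
img=cv2.imread("pics/w14.png"); p=arm.camera_params("wrist"); c=dict(K=p["mtx"],k=p["k1"],T=np.load("pics/w14T.npy"))
us,vs,hull=cap(img,c,"teal",(.452,.113,.05))
x,y,w,h=cv2.boundingRect(hull); um=x+(w-1)/2
print("y ctr",plane(c,[(um,220)],.046)[0].round(4), "width",(plane(c,[(x-.5,218)],.046)-plane(c,[(x+w-.5,218)],.046))[0].round(4))
g=lambda a,b:(us[(us>=a)&(us<=b)].mean(),vs[(us>=a)&(us<=b)].mean())
cen=g(um-3,um+3); L=g(um-27,um-21); Rr=g(um+21,um+27); print(L,cen,Rr)
print("top",plane(c,[cen],.060)[0].round(4))
P=plane(c,[L,Rr],.052); dd=P[0]-P[1]; print("stripe ang",np.degrees(np.arctan2(dd[1],dd[0])),P.round(4), "mid",P.mean(0).round(4))
E
```

```text
hull (282, 182, 65, 69) stripe [282, 214, 65, 18, 674]
y ctr [0.4535 0.1144 0.046 ] width [-0.0012  0.0625  0.    ]
(np.float64(290.0), np.float64(226.0)) (np.float64(313.9868421052632), np.float64(223.64473684210526)) (np.float64(337.9594594594595), np.float64(219.64864864864865))
top [0.4535 0.1142 0.06  ]
stripe ang 98.8874881124919 [[0.4487 0.1371 0.052 ]
 [0.4557 0.0917 0.052 ]] mid [0.4522 0.1144 0.052 ]
```

```bash
python3 - <<'E'
from h import *
go(.614,.155,.21,98.9)
E
```

```text
xyz [ 2.737e+00 -7.000e-01 -1.000e-03] twist [ 4.000e-03  2.000e-03 -9.771e+00]
```

jog_arm(
  moves=[
    {"xyz":[0.6,-0.2,0],"twist":[0,0,-1],"grip":-1},
    {"xyz":[1.2,-0.35,0],"twist":[0,0,-2],"grip":-1},
    {"xyz":[1.8,-0.5,0],"twist":[0,0,-3],"grip":-1},
    {"xyz":[2.4,-0.6,0],"twist":[0,0,-4],"grip":-1},
    {"xyz":[2.74,-0.7,0],"twist":[0,0,-4.9],"grip":-1},
  ],
)

```text
clock: 37.05
position: [0.6154, 0.1557, 0.2094]
ee_rot: [2.84, 1.341, -0.0]
force: [-0.7, 0.2, -0.1]
width: 1.001
```

jog_arm(
  moves=[
    {"xyz":[0,0,0],"twist":[0,0,-1],"grip":-1},
    {"xyz":[0,0,0],"twist":[0,0,-2],"grip":-1},
    {"xyz":[0,0,0],"twist":[0,0,-3],"grip":-1},
    {"xyz":[0,0,0],"twist":[0,0,-4],"grip":-1},
    {"xyz":[0,0,0],"twist":[0,0,-4.9],"grip":-1},
  ],
)

```text
clock: 37.67
position: [0.6138, 0.1556, 0.2096]
ee_rot: [-2.029, -2.399, 0.001]
force: [0.3, 0.8, -0.4]
width: 0.998
```

jog_arm(
  moves=[
    {"xyz":[0,0,0],"twist":[0,0,0],"grip":-1},
    {"xyz":[0,0,0],"twist":[0,0,0],"grip":-1},
    {"xyz":[0,0,0],"twist":[0,0,0],"grip":-1},
  ],
)

```text
clock: 38.05
position: [0.6135, 0.1567, 0.2097]
ee_rot: [2.036, 2.393, -0.001]
force: [-0.2, -0.2, -0.4]
width: 1.0
```

```bash
python3 - <<'E'
from h import *
T=pose(); print(T[:3,3],np.degrees(np.arctan2(T[1,0],T[0,0]))); img,c=grab("wrist"); cv2.imwrite("pics/w15.png",img)
whitetop(img,c,(.6148,.1555,.108),.108,25)
q=project(c,(.6148,.1555,.0645))[0]; ce,n=lugs(img,c,q,60,0)
P=plane(c,ce[:2],.0645)[:,:2]; d=P[1]-P[0]; print("lugs",P.round(4),P.mean(0).round(4),np.hypot(*d).round(4),np.degrees(np.arctan2(d[1],d[0])))
print("red too",project(c,(.622,-.064,.0645)))
E
```

```text
[0.61345299 0.15666284 0.20974497] 99.22283729540027
white [312, 236, 21, 20, 326] [322.  245.4] [0.6162 0.1557 0.108 ]
white [329, 258, 12, 11, 30] [333.8 263.9] [0.6281 0.1418 0.108 ]
brass [39 38  1] [[286.6, 226.2], [354.4, 234.0], [294.0, 199.0]]
lugs [[0.5842 0.1545]
 [0.6466 0.1571]] [0.6154 0.1558] 0.0625 2.3216556086406177
red too [[294.81560903 417.10935268]]
```

Two yaws agree within 0.6 mm: teal base at (0.6153, 0.1558), yaw about 2°. Now the teal cap.

```bash
python3 - <<'E'
from h import *
go(.4535,.1143,.16,98.9)
E
```

```text
xyz [-0.27  -2.744  0.83 ] twist [-0.001  0.001  0.037]
```

jog_arm(
  moves=[
    {"xyz":[-0.1,-0.9,0],"twist":[0,0,0.04],"grip":-1},
    {"xyz":[-0.27,-1.9,0],"twist":[0,0,0.04],"grip":-1},
    {"xyz":[-0.27,-2.74,0.4],"twist":[0,0,0.04],"grip":-1},
    {"xyz":[-0.27,-2.74,0.83],"twist":[0,0,0.04],"grip":-1},
    {"xyz":[-0.27,-2.74,0.83],"twist":[0,0,0.04],"grip":-1},
  ],
)

```text
clock: 38.72
position: [0.4527, 0.1141, 0.1594]
ee_rot: [-2.041, -2.387, 0.003]
force: [0.1, 0.2, -0.1]
width: 0.997
```

jog_arm(
  moves=[
    {"xyz":[0,0,0],"twist":[0,0,0],"grip":-1},
    {"xyz":[0,0,0],"twist":[0,0,0],"grip":-1},
  ],
)

```text
clock: 38.98
position: [0.455, 0.1143, 0.1609]
ee_rot: [2.041, 2.387, 0.002]
force: [-0.5, -0.3, -0.0]
width: 1.0
```

```bash
python3 - <<'E'
from h import *
T=pose(); print(T[:3,3],np.degrees(np.arctan2(T[1,0],T[0,0]))); img,c=grab("wrist"); cv2.imwrite("pics/w16.png",img)
us,vs,hull=cap(img,c,"teal",(.4535,.1143,.05),60)
x,y,w,h=cv2.boundingRect(hull); 
b,a=np.polyfit(vs,us,1); print("stripe line u=%.4f v+%.2f"%(b,a))
v1,v2=vs.min()+6,vs.max()-6; 
um=x+(w-1)/2
P=plane(c,[(b*v1+a,v1),(b*v2+a,v2)],.052); d=P[0]-P[1]; print("ang",np.degrees(np.arctan2(d[1],d[0])))
print("stripe at ctr v",plane(c,[(b*240+a,240)],.06)[0].round(4),"hull mid",plane(c,[(um,240)],.046)[0].round(4), (x,x+w))
go(.4535,.1143,.028,98.9)
E
```

```text
[0.45498386 0.11431784 0.16092018] 98.93702817381988
hull (279, 192, 77, 83) stripe [311, 193, 12, 82, 938]
stripe line u=0.0030 v+315.85
ang 98.95640179285012
stripe at ctr v [0.453  0.1174 0.06  ] hull mid [0.454  0.1131 0.046 ] (279, 356)
xyz [ 0.004 -0.024  2.213] twist [ 0.008 -0.     0.004]
```

jog_arm(
  moves=[
    {"xyz":[0,-0.02,0.7],"twist":[0,0,0],"grip":-1},
    {"xyz":[0,-0.02,1.4],"twist":[0,0,0],"grip":-1},
    {"xyz":[0,-0.02,2.0],"twist":[0,0,0],"grip":-1},
    {"xyz":[0,-0.02,2.2],"twist":[0,0,0],"grip":-1},
    {"xyz":[0,-0.02,2.2],"twist":[0,0,0],"grip":-1},
  ],
)

```text
clock: 39.65
position: [0.4529, 0.1138, 0.0282]
ee_rot: [-2.042, -2.387, 0.001]
force: [0.2, -0.5, -0.3]
width: 1.0
```

jog_arm(
  moves=[
    {"xyz":[0,0,0],"twist":[0,0,0],"grip":-1},
    {"xyz":[0,0,0],"twist":[0,0,0],"grip":1},
    {"xyz":[0,0,0],"twist":[0,0,0],"grip":1},
    {"xyz":[0,0,0],"twist":[0,0,0],"grip":1},
    {"xyz":[0,0,0],"twist":[0,0,0],"grip":1},
  ],
  force=20,
)

```text
clock: 40.28
position: [0.4529, 0.1141, 0.0284]
ee_rot: [2.041, 2.388, 0.001]
force: [-0.3, -0.0, 6.0]
width: 0.719
```

```bash
python3 - <<'E'
from h import *
s=arm.observe();T=pose(); print(T[:3,3],s["width"],np.degrees(np.arctan2(T[1,0],T[0,0])))
E
```

```text
[0.45287519 0.11413734 0.02843057] 0.7188861689857097 98.95639773729037
```

jog_arm(
  moves=[
    {"xyz":[0,0,-0.8],"twist":[0,0,0],"grip":1},
    {"xyz":[0,0,-1.6],"twist":[0,0,0],"grip":1},
    {"xyz":[0,0,-2.4],"twist":[0,0,0],"grip":1},
    {"xyz":[0,0,-2.6],"twist":[0,0,0],"grip":1},
    {"xyz":[0,0,-2.6],"twist":[0,0,0],"grip":1},
  ],
)

```text
clock: 40.9
position: [0.4527, 0.1144, 0.1843]
ee_rot: [-2.04, -2.389, -0.002]
force: [-0.9, -0.3, -1.2]
width: 0.715
```

```bash
python3 - <<'E'
from h import *
T=pose(); print(T[:3,3],np.degrees(np.arctan2(T[1,0],T[0,0])));go(.6153,.1558,.18,52.2)
E
```

```text
[0.45267322 0.11435161 0.18427753] 98.99264927976998
xyz [0.259 2.785 0.074] twist [ 3.000e-03 -7.000e-03  4.679e+00]
```

jog_arm(
  moves=[
    {"xyz":[0.1,0.9,0],"twist":[0,0,1],"grip":1},
    {"xyz":[0.2,1.8,0],"twist":[0,0,2],"grip":1},
    {"xyz":[0.26,2.6,0],"twist":[0,0,3],"grip":1},
    {"xyz":[0.26,2.78,0],"twist":[0,0,4],"grip":1},
    {"xyz":[0.26,2.78,0],"twist":[0,0,4.68],"grip":1},
  ],
)

```text
clock: 41.52
position: [0.615, 0.1549, 0.181]
ee_rot: [2.824, 1.373, -0.006]
force: [-0.5, 0.6, -1.4]
width: 0.719
```

jog_arm(
  moves=[
    {"xyz":[0,0,0],"twist":[0,0,0],"grip":1},
    {"xyz":[0,0,0],"twist":[0,0,0],"grip":1},
    {"xyz":[0,0,0],"twist":[0,0,0],"grip":1},
  ],
)

```text
clock: 41.9
position: [0.6147, 0.1553, 0.1838]
ee_rot: [-2.82, -1.383, 0.001]
force: [0.7, 0.7, -0.3]
width: 0.719
```

```bash
python3 - <<'E'
from h import *
T=pose(); print(T[:3,3],np.degrees(np.arctan2(T[1,0],T[0,0])));go(.6153,.1558,.11,52.3)
E
```

```text
[0.61470336 0.15527334 0.18381939] 52.236699258223574
xyz [0.013 0.003 1.23 ] twist [-0.003  0.001 -0.006]
```

jog_arm(
  moves=[
    {"xyz":[0.01,0,0.4],"twist":[0,0,0],"grip":1},
    {"xyz":[0.01,0,0.8],"twist":[0,0,0],"grip":1},
    {"xyz":[0.01,0,1.23],"twist":[0,0,0],"grip":1},
    {"xyz":[0.01,0,1.23],"twist":[0,0,0],"grip":1},
  ],
)

```text
clock: 42.4
position: [0.614, 0.1558, 0.1089]
ee_rot: [-2.82, -1.382, 0.005]
force: [-0.0, 0.6, -1.0]
width: 0.716
```

jog_arm(
  moves=[
    {"xyz":[0,0,0.1],"twist":[0,0,0],"grip":1},
    {"xyz":[0,0,0.2],"twist":[0,0,0],"grip":1},
    {"xyz":[0,0,0.3],"twist":[0,0,0],"grip":1},
    {"xyz":[0,0,0.3],"twist":[0,0,0],"grip":1},
  ],
)

```text
clock: 42.9
position: [0.6151, 0.1559, 0.092]
ee_rot: [-2.821, -1.381, 0.001]
force: [0.4, 0.5, -0.3]
width: 0.718
```

jog_arm(
  moves=[
    {"xyz":[0,0,0.06],"twist":[0,0,0],"grip":1},
    {"xyz":[0,0,0.12],"twist":[0,0,0],"grip":1},
    {"xyz":[0,0,0.12],"twist":[0,0,0],"grip":1},
  ],
)

```text
clock: 43.28
position: [0.6153, 0.1558, 0.0849]
ee_rot: [-2.822, -1.381, 0.0]
force: [0.2, 0.2, -0.1]
width: 0.718
```

jog_arm(
  moves=[
    {"xyz":[0,0,0.015],"twist":[0,0,0],"grip":1},
    {"xyz":[0,0,0.015],"twist":[0,0,0],"grip":1},
  ],
)

```text
clock: 43.52
position: [0.6154, 0.1558, 0.0845]
ee_rot: [-2.822, -1.381, -0.0]
force: [-1.0, -0.4, 2.8]
width: 0.716
```

jog_arm(
  moves=[
    {"xyz":[0,0,0],"twist":[0,0,0.8],"grip":1},
    {"xyz":[0,0,0],"twist":[0,0,1.5],"grip":1},
    {"xyz":[0,0,0],"twist":[0,0,2.2],"grip":1},
    {"xyz":[0,0,0],"twist":[0,0,2.5],"grip":1},
    {"xyz":[0,0,0],"twist":[0,0,2.5],"grip":1},
  ],
)

```text
clock: 44.15
position: [0.6158, 0.1559, 0.0846]
ee_rot: [3.053, 0.738, 0.001]
force: [0.8, 0.1, 3.4]
width: 0.718
```

jog_arm(
  moves=[
    {"xyz":[0,0,0],"twist":[0,0,0.8],"grip":1},
    {"xyz":[0,0,0],"twist":[0,0,1.6],"grip":1},
    {"xyz":[0,0,0],"twist":[0,0,2.3],"grip":1},
    {"xyz":[0,0,0],"twist":[0,0,2.7],"grip":1},
    {"xyz":[0,0,0],"twist":[0,0,2.7],"grip":1},
  ],
)

```text
clock: 44.78
position: [0.6158, 0.1556, 0.0845]
ee_rot: [3.141, 0.006, 0.001]
force: [-0.3, -0.6, 3.8]
width: 0.719
```

```bash
python3 - <<'E'
from h import *
s=arm.observe();T=pose(); print(T[:3,3],np.degrees(np.arctan2(T[1,0],T[0,0])),s["ft_torque"].round(2),s["force"].round(1))
E
```

```text
[0.61575079 0.15562833 0.08454901] 0.20930641228075475 [-0.15  0.14 -0.06] [-0.3 -0.6  3.8]
```

jog_arm(
  moves=[
    {"xyz":[0,0,0],"twist":[0,0,0.2],"grip":1},
    {"xyz":[0,0,0],"twist":[0,0,0.3],"grip":1},
    {"xyz":[0,0,0],"twist":[0,0,0.3],"grip":1},
  ],
)

```text
clock: 45.15
position: [0.615, 0.1549, 0.0845]
ee_rot: [3.14, -0.078, -0.001]
force: [-3.5, -2.6, 7.1]
width: 0.719
```

```bash
python3 - <<'E'
from h import *
s=arm.observe();T=pose(); print(T[:3,3],np.degrees(np.arctan2(T[1,0],T[0,0])),s["ft_torque"].round(2),s["force"].round(1))
E
```

```text
[0.61496845 0.15488281 0.08452819] -2.862609233843293 [-0.63  0.8   0.37] [-3.5 -2.6  7.1]
```

jog_arm(
  moves=[
    {"xyz":[0,0,0],"twist":[0,0,-0.2],"grip":-1},
    {"xyz":[0,0,0],"twist":[0,0,-0.2],"grip":-1},
    {"xyz":[0,0,0],"twist":[0,0,-0.2],"grip":-1},
    {"xyz":[0,0,0],"twist":[0,0,-0.2],"grip":-1},
  ],
)

```text
clock: 45.65
position: [0.6153, 0.1559, 0.0841]
ee_rot: [-3.141, 0.023, 0.0]
force: [-0.2, -0.1, 0.0]
width: 0.998
```

jog_arm(
  moves=[
    {"xyz":[0,0,-0.8],"twist":[0,0,0],"grip":-1},
    {"xyz":[0,0,-1.6],"twist":[0,0,0],"grip":-1},
    {"xyz":[0,0,-2.2],"twist":[0,0,0],"grip":-1},
    {"xyz":[0,0,-2.2],"twist":[0,0,0],"grip":-1},
    {"xyz":[0,0,-2.2],"twist":[0,0,0],"grip":-1},
  ],
)

```text
clock: 46.28
position: [0.615, 0.1561, 0.2156]
ee_rot: [-3.141, 0.023, 0.001]
force: [0.4, -0.4, -0.7]
width: 0.999
```

```bash
cat >> h.py <<'E'
def stripe(img,c,col,guess,r,zs):
    us,vs,hull=cap(img,c,col,guess,r); b,a=np.polyfit(vs,us,1); v1,v2=vs.min()+4,vs.max()-4
    P=plane(c,[(b*v1+a,v1),(b*v2+a,v2)],zs); d=P[0]-P[1]; print("stripe ang",np.degrees(np.arctan2(d[1],d[0])).round(2),P.round(4).tolist())
E
python3 - <<'E'
from h import *
T=pose(); print(T[:3,3],np.degrees(np.arctan2(T[1,0],T[0,0])));img,c=grab("wrist"); cv2.imwrite("pics/w17.png",img)
stripe(img,c,"teal",(.6153,.1558,.1),48,.108)
cv2.imwrite("pics/c17.png",cv2.resize(img[120:330,200:440],None,fx=3,fy=2.8))
t,c=grab("top"); cv2.imwrite("pics/t17.png",t)
for n_,col,r in (("cap_red","red",(130,300,175,345)),):
    u0,v0,u1,v1=r; m=mask(t,col)[v0:v1,u0:u1]; ys,xs=np.nonzero(m); print(n_,len(xs),xs.mean().round(1)+u0,ys.mean().round(1)+v0)
go(.436,.345,.21,1.5);go(.436,.345,.21,91.5)
E
```

```text
[0.61495716 0.15613502 0.21562226] -0.8308559565417389
hull (282, 190, 77, 85) stripe [314, 200, 13, 75, 881]
stripe ang -1.12 [[0.6445, 0.1548, 0.108], [0.5891, 0.1559, 0.108]]
cap_red 325 160.1 326.0
xyz [-3.024 -3.105  0.088] twist [ 0.002  0.011 -0.234]
xyz [-3.024 -3.105  0.088] twist [-7.000e-03  1.000e-02 -9.234e+00]
```

View pics/c17.png

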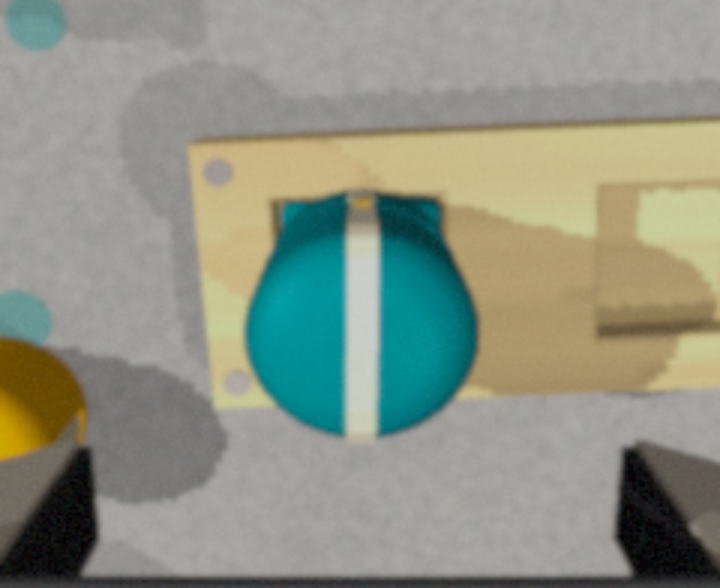

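Teal is closed: stripe within about 2–3° of the lug line, cap centred. Now the red cap.

jog_arm(
  moves=[
    {"xyz":[-0.6,-0.6,0],"twist":[0,0,-1],"grip":-1},
    {"xyz":[-1.2,-1.2,0],"twist":[0,0,-2],"grip":-1},
    {"xyz":[-1.8,-1.85,0],"twist":[0,0,-3],"grip":-1},
    {"xyz":[-2.4,-2.5,0],"twist":[0,0,-4],"grip":-1},
    {"xyz":[-3.02,-3.1,0.1],"twist":[0,0,-5],"grip":-1},
  ],
)

```text
clock: 47.0
position: [0.4353, 0.3458, 0.2096]
ee_rot: [2.853, 1.315, -0.001]
force: [-0.4, 0.9, 0.5]
width: 1.001
```

jog_arm(
  moves=[
    {"xyz":[0,0,0],"twist":[0,0,-1],"grip":-1},
    {"xyz":[0,0,0],"twist":[0,0,-2],"grip":-1},
    {"xyz":[0,0,0],"twist":[0,0,-3],"grip":-1},
    {"xyz":[0,0,0],"twist":[0,0,-4],"grip":-1},
    {"xyz":[0,0,0],"twist":[0,0,-5],"grip":-1},
  ],
)

```text
clock: 47.62
position: [0.4364, 0.3442, 0.2093]
ee_rot: [-2.03, -2.397, 0.003]
force: [0.6, -1.0, -0.1]
width: 0.999
```

jog_arm(
  moves=[
    {"xyz":[0,0,0],"twist":[0,0,0],"grip":-1},
    {"xyz":[0,0,0],"twist":[0,0,0],"grip":-1},
    {"xyz":[0,0,0],"twist":[0,0,0],"grip":-1},
  ],
)

```text
clock: 48.0
position: [0.4368, 0.3444, 0.21]
ee_rot: [2.04, 2.389, -0.001]
force: [0.2, -0.6, 0.3]
width: 0.997
```

```bash
cat >> h.py <<'E'
def capx(img,c,col,guess,r):
    """tool x roughly along the stripe: stripe line, hull u-mid; silhouette rows"""
    us,vs,hull=cap(img,c,col,guess,r); b,a=np.polyfit(vs,us,1); x,y,w,h=cv2.boundingRect(hull); v1,v2=vs.min()+6,vs.max()-6
    P=plane(c,[(b*v1+a,v1),(b*v2+a,v2)],.052); d=P[0]-P[1]; print("ang",np.degrees(np.arctan2(d[1],d[0])).round(2))
    # far silhouette (bottom of picture) = dome/upper ring away from the camera, near (top) = rim at z 0
    near=plane(c,[(x+w/2,y)],.0)[0]; far=plane(c,[(x+w/2,y+h)],.046)[0]; wd=plane(c,[(x,y+h*.6),(x+w,y+h*.6)],.046)
    print("near rim(z0)",near.round(4),"far ring(z46)",far.round(4),"side mid",wd.mean(0).round(4),"w",np.hypot(*(wd[0]-wd[1])[:2]).round(4))
    ax=(near+far)/2; print("axis~",ax[:2].round(4), "span",np.hypot(*(near-far)[:2]).round(4))
E
python3 - <<'E'
from h import *
T=pose(); print(T[:3,3],np.degrees(np.arctan2(T[1,0],T[0,0])));img,c=grab("wrist"); cv2.imwrite("pics/w18.png",img)
capx(img,c,"red",(.436,.345,.05),60)
# same on the teal cap's earlier view is known: (.4535,.1143)
E
```

```text
[0.43679737 0.34442972 0.20996462] 99.03010380285696
hull (286, 178, 66, 70) stripe [313, 178, 11, 70, 710]
ang 99.42
near rim(z0) [0.4312 0.3822 0.    ] far ring(z46) [0.441  0.3199 0.046 ] side mid [0.4365 0.3481 0.046 ] w 0.0636
axis~ [0.4361 0.3511] span 0.0631
```

```bash
python3 - <<'E'
from h import *
p=arm.camera_params("wrist"); T=np.eye(4); T[:3,:3]=R.from_rotvec([2.041,2.387,.002]).as_matrix(); T[:3,3]=[.45498,.11432,.16092]
capx(cv2.imread("pics/w16.png"),dict(K=p["mtx"],k=p["k1"],T=T@p["T_tool_cam"]),"teal",(.4535,.1143,.05),60)
E
```

```text
hull (279, 192, 77, 83) stripe [311, 193, 12, 82, 938]
ang 98.96
near rim(z0) [0.4493 0.1451 0.    ] far ring(z46) [0.4592 0.0821 0.046 ] side mid [0.4546 0.1116 0.046 ] w 0.0638
axis~ [0.4543 0.1136] span 0.0637
```

```bash
python3 - <<'E'
from h import *
go(.4361,.3514,.16,99.4)
E
```

```text
xyz [0.116 0.007 0.834] twist [-0.001  0.002 -0.033]
```

jog_arm(
  moves=[
    {"xyz":[0.12,0.01,0.4],"twist":[0,0,-0.03],"grip":-1},
    {"xyz":[0.12,0.01,0.83],"twist":[0,0,-0.03],"grip":-1},
    {"xyz":[0.12,0.01,0.83],"twist":[0,0,-0.03],"grip":-1},
    {"xyz":[0.12,0.01,0.83],"twist":[0,0,-0.03],"grip":-1},
  ],
)

```text
clock: 48.55
position: [0.4368, 0.3518, 0.1612]
ee_rot: [2.031, 2.396, 0.001]
force: [1.4, -0.0, 0.5]
width: 0.999
```

```bash
python3 - <<'E'
from h import *
T=pose(); print(T[:3,3],np.degrees(np.arctan2(T[1,0],T[0,0])));img,c=grab("wrist"); cv2.imwrite("pics/w19.png",img)
capx(img,c,"red",(.436,.351,.05),60); go(.436,.3513,.028,99.4)
E
```

```text
[0.43680652 0.35175478 0.16121617] 99.41407988319028
hull (279, 191, 77, 84) stripe [311, 193, 12, 82, 954]
ang 99.47
near rim(z0) [0.4306 0.3834 0.    ] far ring(z46) [0.4412 0.3195 0.046 ] side mid [0.4363 0.3493 0.046 ] w 0.0639
axis~ [0.4359 0.3514] span 0.0648
xyz [-0.009 -0.021  2.225] twist [ 0.007 -0.004  0.002]
```

jog_arm(
  moves=[
    {"xyz":[0,-0.01,0.7],"twist":[0,0,0],"grip":-1},
    {"xyz":[0,-0.01,1.4],"twist":[0,0,0],"grip":-1},
    {"xyz":[0,-0.01,2.0],"twist":[0,0,0],"grip":-1},
    {"xyz":[0,-0.01,2.21],"twist":[0,0,0],"grip":-1},
    {"xyz":[0,-0.01,2.21],"twist":[0,0,0],"grip":-1},
  ],
)

```text
clock: 49.22
position: [0.4362, 0.3517, 0.0283]
ee_rot: [2.031, 2.397, 0.0]
force: [-0.2, -0.1, 1.1]
width: 1.002
```

jog_arm(
  moves=[
    {"xyz":[0,0,0],"twist":[0,0,0],"grip":-1},
    {"xyz":[0,0,0],"twist":[0,0,0],"grip":1},
    {"xyz":[0,0,0],"twist":[0,0,0],"grip":1},
    {"xyz":[0,0,0],"twist":[0,0,0],"grip":1},
    {"xyz":[0,0,0],"twist":[0,0,0],"grip":1},
  ],
  force=20,
)

```text
clock: 49.85
position: [0.4358, 0.3517, 0.0281]
ee_rot: [-2.031, -2.397, -0.001]
force: [-1.1, -0.2, 5.0]
width: 0.719
```

```bash
python3 - <<'E'
from h import *
s=arm.observe();T=pose(); print(T[:3,3],s["width"],np.degrees(np.arctan2(T[1,0],T[0,0])))
E
```

```text
[0.43581689 0.35172829 0.02810156] 0.7186818724226117 99.45780964321176
```

jog_arm(
  moves=[
    {"xyz":[0,0,-0.8],"twist":[0,0,0],"grip":1},
    {"xyz":[0,0,-1.6],"twist":[0,0,0],"grip":1},
    {"xyz":[0,0,-2.4],"twist":[0,0,0],"grip":1},
    {"xyz":[0,0,-2.8],"twist":[0,0,0],"grip":1},
    {"xyz":[0,0,-2.8],"twist":[0,0,0],"grip":1},
  ],
)

```text
clock: 50.48
position: [0.4365, 0.3521, 0.1974]
ee_rot: [-2.031, -2.397, -0.005]
force: [0.1, 0.2, -1.1]
width: 0.719
```

```bash
python3 - <<'E'
from h import *
T=pose(); print(T[:3,3],np.degrees(np.arctan2(T[1,0],T[0,0])));go(.6224,-.064,.195,52.2)
E
```

```text
[0.43654027 0.35214317 0.19743799] 99.4658138309222
xyz [-7.351  1.915  0.029] twist [ 0.008 -0.018  4.727]
```

jog_arm(
  moves=[
    {"xyz":[-0.9,0.24,0],"twist":[0,0,0],"grip":1},
    {"xyz":[-1.8,0.48,0],"twist":[0,0,0],"grip":1},
    {"xyz":[-2.7,0.72,0],"twist":[0,0,0],"grip":1},
    {"xyz":[-3.6,0.95,0],"twist":[0,0,0],"grip":1},
  ],
)

```text
clock: 50.98
position: [0.5272, 0.1462, 0.1945]
ee_rot: [-2.03, -2.397, 0.003]
force: [0.7, -1.0, -0.3]
width: 0.721
```

jog_arm(
  moves=[
    {"xyz":[-0.9,0.24,0],"twist":[0,0,0.9],"grip":1},
    {"xyz":[-1.8,0.48,0],"twist":[0,0,1.9],"grip":1},
    {"xyz":[-2.7,0.72,0],"twist":[0,0,2.8],"grip":1},
    {"xyz":[-3.5,0.9,0],"twist":[0,0,3.8],"grip":1},
    {"xyz":[-3.75,0.96,0],"twist":[0,0,4.73],"grip":1},
  ],
)

```text
clock: 51.6
position: [0.6209, -0.0689, 0.1945]
ee_rot: [2.828, 1.366, -0.003]
force: [-0.5, -0.5, -0.9]
width: 0.716
```

jog_arm(
  moves=[
    {"xyz":[0,0,0],"twist":[0,0,0],"grip":1},
    {"xyz":[0,0,0],"twist":[0,0,0],"grip":1},
    {"xyz":[0,0,0],"twist":[0,0,0],"grip":1},
  ],
)

```text
clock: 51.98
position: [0.621, -0.063, 0.1955]
ee_rot: [-2.818, -1.386, 0.0]
force: [-0.2, -0.1, -1.5]
width: 0.72
```

```bash
python3 - <<'E'
from h import *
T=pose(); print(T[:3,3],np.degrees(np.arctan2(T[1,0],T[0,0])));go(.6223,-.0642,.11,52.2)
img,c=grab("wrist"); cv2.imwrite("pics/w20.png",img)
q=project(c,(.6223,-.0642,.0645))[0]; print(q); lugs(img,c,q,70,0); whitetop(img,c,(.622,-.064,.108),.108,30)
E
```

```text
[ 0.62097689 -0.06300944  0.19547447] 52.382904017640556
xyz [-0.003  0.031  1.425] twist [-0.006 -0.002  0.018]
[321.42988589 233.16097825]
brass [65 12  8  8] [[349.1, 214.5], [323.9, 186.9], [333.5, 194.2], [359.0, 249.5]]
white [308, 236, 21, 44, 779] [318.3 258.3] [ 0.6159 -0.0681  0.108 ]
```

jog_arm(
  moves=[
    {"xyz":[0,0.03,0.4],"twist":[0,0,0.02],"grip":1},
    {"xyz":[0,0.03,0.9],"twist":[0,0,0.02],"grip":1},
    {"xyz":[0,0.03,1.42],"twist":[0,0,0.02],"grip":1},
    {"xyz":[0,0.03,1.42],"twist":[0,0,0.02],"grip":1},
  ],
)

```text
clock: 52.52
position: [0.6212, -0.0644, 0.1089]
ee_rot: [-2.821, -1.377, 0.005]
force: [-1.0, 0.5, -0.5]
width: 0.723
```

jog_arm(
  moves=[
    {"xyz":[0,0,0.1],"twist":[0,0,0],"grip":1},
    {"xyz":[0,0,0.2],"twist":[0,0,0],"grip":1},
    {"xyz":[0,0,0.3],"twist":[0,0,0],"grip":1},
    {"xyz":[0,0,0.3],"twist":[0,0,0],"grip":1},
  ],
)

```text
clock: 53.02
position: [0.6225, -0.0656, 0.0924]
ee_rot: [-2.824, -1.376, 0.001]
force: [0.3, 0.1, -0.5]
width: 0.718
```

jog_arm(
  moves=[
    {"xyz":[0,0,0.06],"twist":[0,0,0],"grip":1},
    {"xyz":[0,0,0.13],"twist":[0,0,0],"grip":1},
    {"xyz":[0,0,0.13],"twist":[0,0,0],"grip":1},
  ],
)

```text
clock: 53.4
position: [0.6226, -0.0657, 0.0845]
ee_rot: [-2.824, -1.376, 0.0]
force: [-0.1, 0.4, -1.2]
width: 0.721
```

jog_arm(
  moves=[
    {"xyz":[0,0,0.01],"twist":[0,0,0],"grip":1},
    {"xyz":[0,0,0.01],"twist":[0,0,0],"grip":1},
  ],
)

```text
clock: 53.65
position: [0.6227, -0.0657, 0.0843]
ee_rot: [2.824, 1.376, 0.0]
force: [0.3, -0.7, -0.4]
width: 0.715
```

jog_arm(
  moves=[
    {"xyz":[0,0,0],"twist":[0,0,0.8],"grip":1},
    {"xyz":[0,0,0],"twist":[0,0,1.5],"grip":1},
    {"xyz":[0,0,0],"twist":[0,0,2.2],"grip":1},
    {"xyz":[0,0,0],"twist":[0,0,2.5],"grip":1},
    {"xyz":[0,0,0],"twist":[0,0,2.5],"grip":1},
  ],
)

```text
clock: 54.28
position: [0.6228, -0.0657, 0.0842]
ee_rot: [3.055, 0.733, -0.0]
force: [1.0, -0.0, -0.4]
width: 0.718
```

jog_arm(
  moves=[
    {"xyz":[0,0,0],"twist":[0,0,0.8],"grip":1},
    {"xyz":[0,0,0],"twist":[0,0,1.6],"grip":1},
    {"xyz":[0,0,0],"twist":[0,0,2.3],"grip":1},
    {"xyz":[0,0,0],"twist":[0,0,2.7],"grip":1},
    {"xyz":[0,0,0],"twist":[0,0,2.7],"grip":1},
  ],
)

```text
clock: 54.9
position: [0.6227, -0.066, 0.0842]
ee_rot: [3.141, 0.001, 0.0]
force: [1.0, -1.0, -0.9]
width: 0.72
```

```bash
python3 - <<'E'
from h import *
s=arm.observe();T=pose(); print(T[:3,3],np.degrees(np.arctan2(T[1,0],T[0,0])),s["ft_torque"].round(2),s["force"].round(1))
E
```

```text
[ 0.62274046 -0.06598529  0.08424372] 0.04357901645540924 [-0.21  0.13 -0.02] [ 1.  -1.  -0.9]
```

jog_arm(
  moves=[
    {"xyz":[0,0,0],"twist":[0,0,0.2],"grip":1},
    {"xyz":[0,0,0],"twist":[0,0,0.3],"grip":1},
    {"xyz":[0,0,0],"twist":[0,0,0.3],"grip":1},
  ],
)

```text
clock: 55.28
position: [0.6231, -0.0655, 0.0843]
ee_rot: [-3.14, 0.082, -0.001]
force: [2.8, -0.9, -1.9]
width: 0.718
```

```bash
python3 - <<'E'
from h import *
s=arm.observe();T=pose(); print(T[:3,3],np.degrees(np.arctan2(T[1,0],T[0,0])),s["ft_torque"].round(2),s["force"].round(1))
E
```

```text
[ 0.62314075 -0.06549409  0.08434038] -2.9938153527133546 [-0.09 -0.47  0.33] [ 2.8 -0.9 -1.9]
```

jog_arm(
  moves=[
    {"xyz":[0,0,0],"twist":[0,0,-0.1],"grip":-1},
    {"xyz":[0,0,0],"twist":[0,0,-0.1],"grip":-1},
    {"xyz":[0,0,0],"twist":[0,0,-0.1],"grip":-1},
    {"xyz":[0,0,0],"twist":[0,0,-0.1],"grip":-1},
  ],
)

```text
clock: 55.78
position: [0.6226, -0.0657, 0.0842]
ee_rot: [-3.141, 0.056, 0.0]
force: [0.3, -0.6, -0.0]
width: 0.996
```

jog_arm(
  moves=[
    {"xyz":[0,0,-0.8],"twist":[0,0,0],"grip":-1},
    {"xyz":[0,0,-1.6],"twist":[0,0,0],"grip":-1},
    {"xyz":[0,0,-2.2],"twist":[0,0,0],"grip":-1},
    {"xyz":[0,0,-2.2],"twist":[0,0,0],"grip":-1},
    {"xyz":[0,0,-2.2],"twist":[0,0,0],"grip":-1},
  ],
)

```text
clock: 56.4
position: [0.6224, -0.0654, 0.2156]
ee_rot: [-3.14, 0.056, 0.001]
force: [-0.4, 1.2, -0.7]
width: 1.003
```

```bash
python3 - <<'E'
from h import *
T=pose(); print(T[:3,3],np.degrees(np.arctan2(T[1,0],T[0,0])));img,c=grab("wrist"); cv2.imwrite("pics/w21.png",img)
stripe(img,c,"red",(.6223,-.0645,.1),48,.108)
q=project(c,(.6153,.1558,.1))[0]; print("teal at",q)
S,cs=grab("side"); cv2.imwrite("pics/s21.png",S)
cv2.imwrite("pics/c21.png",np.hstack([cv2.resize(img[130:310,230:410],(400,400)),cv2.resize(S[190:350,240:400],(400,400))]))
E
```

```text
[ 0.62239374 -0.06536541  0.21562052] -2.033927659372033
hull (280, 190, 78, 84) stripe [313, 198, 12, 76, 894]
stripe ang -1.79 [[0.6535, -0.0656, 0.108], [0.5975, -0.0639, 0.108]]
teal at [ 63.29847338 254.0413092 ]
```

View pics/c21.png

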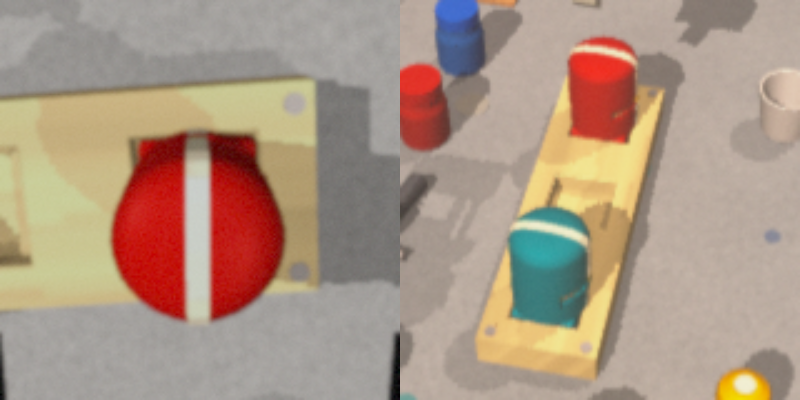

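```bash
python3 -c "
from cell import arm
print(arm.observe()['dq'].round(3)); print(arm.sign_off())"
```

```text
[ 0.     0.004  0.002 -0.001  0.004  0.003 -0.001]
the job is handed in; nothing more can be done
None
```

I assembled the red and teal canisters and handed the job in at about 56 s of the 210 s allowed. There was no yellow lower shell, so I left the yellow parts alone. Red is in pocket 0 and teal is in pocket 2, each with its small canister inside and its cap turned clockwise until the twisting force rose at the stop.

**Last checks:**
- **Seating:** both lower shells stood upright in their pockets, with their lugs about 62 mm apart in the image as expected.
- **Small canisters:** two camera views put both tops at a height of about 108 mm, which is fully seated.
- **Caps:** by the arm's reading, both rims came down to about 56 mm, which is shoulder height. The stripes read 3–4° off the lug line (teal -1.1°, red -1.8°, lugs about +2°), and the limit is 8°. The last wrist and side pictures show both closed.

**What went wrong on the way:**
- **Red shell:** the first attempt tilted it about 18° on the pocket edge, so I gripped it again and re-seated it.
- **Position mismatch:** while I was putting the shells in, the arm's position readings and the camera disagreed by about 2 mm. I used the contact force to finish the fit for both.

I never saw any part knocked aside. I did not measure the cups, jars or tools again at the end; those in view looked untouched.

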